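# Stack the scenery discs on the animation stage and lock it with the slotted screw

## Task

Build the layered scenery for the next shot: stack all the coloured discs that are on the desk on the round stage, largest at the bottom and each next smaller one above, flat and neatly centred. Then take the flat screwdriver from its stand, turn it lightly until its blade drops into the slot of the lock screw, turn the screw clockwise until its white dot is at the red mark, never pressing hard, and put the screwdriver back upright in its stand. Turn the screw only with the screwdriver and leave the other things on the desk where they are.

Things in the scene. Friction and masses are not known exactly. Their poses are not given: they have to be found in the camera images.
- disc66: purple scenery disc of plywood, 66 mm across, 10 mm thick; origin at the centre of its underside, z up through its thickness. In some runs it is absent.
- disc58: pink scenery disc of plywood, 58 mm across, 10 mm thick; origin at the centre of its underside, z up through its thickness. In some runs it is absent.
- disc50: orange scenery disc of plywood, 50 mm across, 10 mm thick; origin at the centre of its underside, z up through its thickness. In some runs it is absent.
- disc42: yellow scenery disc of plywood, 42 mm across, 10 mm thick; origin at the centre of its underside, z up through its thickness. In some runs it is absent.
- disc34: light blue scenery disc of plywood, 34 mm across, 10 mm thick; origin at the centre of its underside, z up through its thickness. In some runs it is absent.
- rig: the rig: fixed dark steel base 130 (x) by 260 (y) by 10 mm; origin under its centre. It carries the round stage at its -y end and the lock screw's boss at its +y end (75 mm from the centre; about 48 mm across, top 40 mm above the table). It stands with its stage end away from the robot and the screw end towards the robot, turned by up to 0.3 rad either way. A red mark lies on the boss rim on its +x side.
- stage_top (a point): centre of the top face of the round aluminium stage, 100 mm across, 16 mm above the table
- slot (a point): centre of the top face of the brass slotted lock screw, 34 mm above the table, sunk 6 mm below the boss rim in a bore of 17 mm across. x axis: along the slot (turns with the screw); z up. The slot is 4.6 mm wide, 5 mm deep, and runs right across the head.
- lock_screw (a joint): angle of the lock screw, rad, growing clockwise as seen from above; stiff (about 0.04 N m). 0: slot along the rig's y axis (open); 1.571: slot along the rig's x axis, with the slot's +x end (and the white dot beside that end of the slot) at the red mark (locked); it stops at 1.75. Starts at 0 to 0.35.
- driver: flat screwdriver, 130 mm long, upright in its stand; origin at the middle of the blade's tip, z up towards the handle, x along the blade's width. Blade 14 mm wide (x), 2.5 mm thick (y), 12 mm long; round shank of 7 mm; yellow and black square handle 26 x 26 mm, from 55 to 130 mm above the tip, its flats square to x and y. 90 g.
- stand: fixed wooden block 70 x 70 x 62 mm; origin under its centre. A square hole of 17 mm goes down its middle (chamfered mouth); the shank hangs in it and the underside of the screwdriver's handle rests on its top, so that the blade's tip is 7 mm above the table.
- marker: black marker pen, 120 mm long, 12 mm thick, lying down; bystander
- tape: orange roll of tape lying flat, 54 mm across, 18 mm high; bystander
- eraser: white eraser 45 x 22 x 13 mm; bystander
- mug: blue mug, 80 mm across, 90 mm tall; bystander
- glue: white jar of glue with a red cap, 50 mm across, 110 mm tall; bystander
Mind the look-alikes: they are no part of the job. Leave any green or pink look-alike of the disc34 alone.

How it is judged:
By the outcome, as a careful person would: the job done as asked, in the order asked, and still so for the second after the job is handed in, with the robot touching nothing.
Of disc66, disc58, disc50, disc42, disc34 only 4 to 5 are there at a start; the rules pass over those that are not, and their reading is None.
At some moment in a run one of disc66, disc58, disc50, disc42, disc34 may be knocked a few centimetres aside while the robot is not near it.
It also fails if it takes over 210 s, if anything falls off the work surface, if the arm or the gripper's body presses on something with over 40 N, if the wrist force passes 120 N, or if a joint passes its speed limit or range.

## Robot

A 6-joint arm with a two-finger parallel gripper is mounted at the origin on the work surface. World frame = base frame: x ahead of the robot, y to its left, z up, the work surface at z = 0. Lengths are in m, angles in rad, forces in N, time in s.
With the tool pointing down it reaches from about 0.3 to 0.875 m from the base axis. Payload 4.2 kg.
Tool frame: the origin (TCP) lies on the centre line of the jaws, within the pads' length; the fingertips stand 17 mm ahead of it and the grasp point (between the pads) lies 2 mm behind it; z points along the fingers, y is the direction in which the jaws open and shut (so a half turn about z gives the same grasp; the last joint's range is limited). The gripper opens to 85 mm and grips with 20 to 120 N. Pads are 22 mm wide; open, the fingers measure 114 mm over their backs; the gripper's body (76 mm by 85 mm) begins 54 mm behind the grasp point. The pads swing forward as they close: fully open they stand 13 mm farther back than shut.
Start: joints at [-1.262, 0.32, 1.565, -0, 1.257, -0.02], TCP at [0.186, -0.544, 0.248] pointing down, gripper open.
Joint ranges: [-3.11, 3.11], [-0.84, 2.01], [0.21, 2.61], [-1.34, 4.49], [0.05, 2.63], [-2.56, 2.56]. Speed limits (rad/s): [2.57, 2.57, 3.14, 3.14, 3.14, 3.14].

## Interface

Orientations are given as a unit quaternion [x, y, z, w].
In Python, from station import r gives the robot as it stands. The module is installed in compiled form; this text tells all that it offers.
- The arm moves only by the tool send_rows, never from a script. Its argument "steps" is a list of rows, each an object with "slide": the shift along the tool's x, y, z in mm, a list of three; "angular": the turn, a rotation vector about the tool's x, y, z in degrees, a list of three; "hand": the closure in counts, from 0 (fully open) to 255 (shut). In form: [{"slide": [tx, ty, tz], "angular": [rx, ry, rz], "hand": hand}, ...]. A call has 1 to 8 rows; each row is the pose to reach, as a shift and turn from the pose measured when the call began, along the tool's axes at that moment; what a row does not reach only later rows make up. A row lasts 1/12 s, in which the tool goes at most 41.7 mm and 7.16 degrees, less where a joint would pass 70% of its speed; a pose out of reach is approached as far as the arm can. A call with a gripper value outside its range is refused whole. The fingers move at their own pace and stop on an object; the grip force is fixed at half the most. Time passes only in rows, so rows that repeat a pose let the fingers close. It gives the time, the measured TCP pose, the force and the opening at its end, in the units of the state.
- r.state(): the state, without advancing time (a new reading comes with each control period).
- r.camera(name): name is "scene" or "side" or "wrist"; returns a dict with "color" (384x512x3 uint8, blue, green, red), "depth" (384x512 float32, m along the optical axis (not along the pixel's ray), 0 where there is no reading), "K" (3x3 intrinsics, pixels), "k1" (the pictures are not rectified: a ray, as slopes to the right and down, at radius r is drawn at 1 + k1 r^2 times it, then the intrinsics apply), "xyz" and "attitude" of the camera in the world; the wrist camera has in their place "hand_eye" (4x4, takes a point from camera to tool coordinates, whose origin is the TCP and whose axes are the flange's). Camera axes: x right, y down, z forward; pixel columns grow to the right and rows downward; lengths in m; the calibration is good to about 2 mm. A picture is of the moment at which its call begins: read the wrist's pose just before it.
- r.close_job(): hands the job in, once; it reports no verdict.
The state is a dict: "time_s": time; "joint_positions": joint angles; "qd": joint speeds; "joint_torque": joint torques, N m; "ee_pos": TCP position; "tcp_rot": TCP orientation; "wrist_force": force on the tool from outside, world axes, zero at the start; "ft_torque": the same for the moment, N m; "opening": finger opening in m.
Only numpy, scipy, OpenCV 4.12 (cv2) and the standard library are available. Lean on these libraries where they do the work, as an engineer would, in place of code of your own. Each camera call takes 0.05 s, during which the arm holds its last target. There are 200 camera calls.

## Working session

There is one attempt and no reset: what is moved stays moved. The work goes in short steps, Python scripts to look and compute and a tool call to move; the robot and the scene stay as the last step left them, time stands still between calls to the robot, and variables do not carry over. Pictures are saved under pics/ and viewed, about 12 in all and at most 16, crops included, and the job is handed in when it is done.

Besides the shell and the picture viewer there is one more tool, called after "Request:" as a command line: name --argument value ..., lists and objects as JSON in quotes. send_rows: Moves the arm, as the interface text tells. Its arguments: {"type":"object","properties":{"steps":{"type":"array"}},"required":["steps"]}

```bash
mkdir -p pics; cat > h.py <<'E'
import numpy as np, cv2
from scipy.spatial.transform import Rotation as R
from station import r
def cam(name):
    s=r.state(); c=r.camera(name)
    if name=="wrist":
        T=np.eye(4);T[:3,:3]=R.from_quat(s["tcp_rot"]).as_matrix();T[:3,3]=s["ee_pos"];c["T"]=T@np.array(c["hand_eye"])
    else:
        T=np.eye(4)
        a=np.array(c["attitude"]);T[:3,:3]=R.from_quat(a).as_matrix() if a.size==4 else a
        T[:3,3]=c["xyz"];c["T"]=T
    return c
def ray(c,u,v):
    K=np.array(c["K"]);x=(np.asarray(u,float)-K[0,2])/K[0,0];y=(np.asarray(v,float)-K[1,2])/K[1,1]
    a,b=x.copy(),y.copy()
    for _ in range(10):
        f=1+c["k1"]*(a*a+b*b);a,b=x/f,y/f
    return np.stack([a,b,np.ones_like(a)],-1)
def pt_z(c,u,v,z):
    d=ray(c,u,v)@c["T"][:3,:3].T;o=c["T"][:3,3]
    return o+d*((z-o[2])/d[...,2])[...,None]
def cloud(c):
    v,u=np.mgrid[:384,:512];p=ray(c,u,v)*c["depth"][...,None]
    return p@c["T"][:3,:3].T+c["T"][:3,3]
def tool(p,yaw=None):
    "world point (TCP goal) to slide mm in present tool axes"
    s=r.state();return R.from_quat(s["tcp_rot"]).inv().apply(np.array(p)-s["ee_pos"])*1000
E
python3 - <<'E'
from h import *
s=r.state();print({k:np.round(v,3) for k,v in s.items()})
print(R.from_quat(s["tcp_rot"]).as_matrix().round(3))
for n in("scene","side","wrist"):
    c=cam(n);print(n,c["T"].round(3).tolist(),c["k1"],np.array(c["K"]).round(0).tolist());cv2.imwrite(f"pics/{n}0.png",c["color"])
    np.savez(f"{n}0.npz",color=c["color"],depth=c["depth"],K=c["K"],k1=c["k1"],T=c["T"])
E
```

```text
{'time_s': np.float64(0.0), 'joint_positions': array([-1.262,  0.32 ,  1.566, -0.   ,  1.257, -0.02 ]), 'qd': array([ 0.   ,  0.   , -0.   ,  0.001,  0.   ,  0.001]), 'joint_torque': array([-3.0000e-03, -4.1553e+01, -2.3416e+01, -0.0000e+00,  8.0000e-03,
       -0.0000e+00]), 'ee_pos': array([ 0.186, -0.544,  0.247]), 'tcp_rot': array([ 0.987,  0.164, -0.   , -0.001]), 'wrist_force': array([-0.244, -0.049,  0.209]), 'ft_torque': array([0.033, 0.033, 0.047]), 'opening': np.float64(0.085)}
[[ 0.946  0.323 -0.001]
 [ 0.323 -0.946  0.002]
 [ 0.    -0.002 -1.   ]]
scene [[0.535, 0.45, -0.715, 1.453], [0.845, -0.304, 0.44, -0.535], [-0.02, -0.84, -0.543, 0.677], [0.0, 0.0, 0.0, 1.0]] 0.04072157909909575 [[379.0, 0.0, 247.0], [0.0, 379.0, 187.0], [0.0, 0.0, 1.0]]
side [[0.992, -0.07, 0.101, 0.538], [-0.123, -0.6, 0.791, -0.828], [0.005, -0.797, -0.604, 0.649], [0.0, 0.0, 0.0, 1.0]] -0.07047293244827867 [[353.0, 0.0, 254.0], [0.0, 353.0, 191.0], [0.0, 0.0, 1.0]]
wrist [[0.323, -0.907, -0.271, 0.254], [-0.946, -0.311, -0.09, -0.52], [-0.003, 0.285, -0.958, 0.372], [0.0, 0.0, 0.0, 1.0]] -0.017161198242709737 [[329.0, 0.0, 261.0], [0.0, 329.0, 190.0], [0.0, 0.0, 1.0]]
```

View pics/scene0.png

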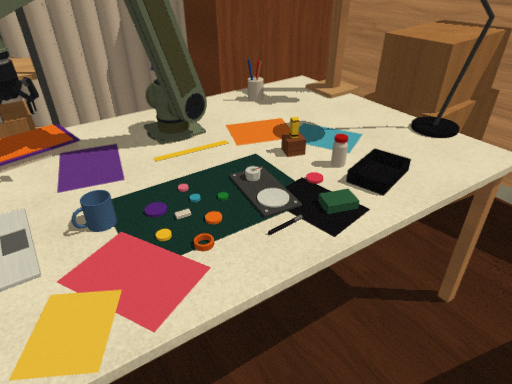

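View pics/side0.png

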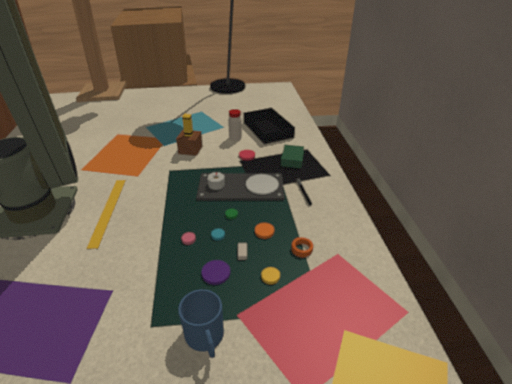

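The scene camera shows purple (155,209), orange (213,217), yellow (163,235), light blue (195,198) and pink-red past the rig (314,178). The look-alikes are small pink (183,188) and green (223,196). The side view agrees. Next I measure positions and sizes.

```bash
cat > m.py <<'E'
from h import *
def load(n):
    d=np.load(n+"0.npz");return {k:d[k] for k in d}
def blob(c,u,v,z,tol=28):
    """flood region from seed in hue/sat, ellipse of its outline on plane z"""
    hsv=cv2.cvtColor(c["color"],cv2.COLOR_BGR2HSV).astype(int);h0=hsv[v-1:v+2,u-1:u+2].reshape(-1,3).mean(0)
    dh=np.abs((hsv[...,0]-h0[0]+90)%180-90)
    m=((dh<10)&(np.abs(hsv[...,1]-h0[1])<50)&(np.abs(hsv[...,2]-h0[2])<tol)).astype(np.uint8)
    n,l=cv2.connectedComponents(m,connectivity=4);m=(l==l[v,u]).astype(np.uint8)
    vv,uu=np.nonzero(m);P=pt_z(c,uu,vv,z)[:,:2]
    ct=cv2.findContours(m,cv2.RETR_EXTERNAL,cv2.CHAIN_APPROX_NONE)[0][0][:,0]
    Q=pt_z(c,ct[:,0],ct[:,1],z)[:,:2].astype(np.float32)
    (x,y),rad=cv2.minEnclosingCircle(Q)
    return np.array([x,y]),2*rad,Q.min(0),Q.max(0),len(uu)
E
python3 - <<'E'
from m import *
S,D=load("scene"),load("side")
for n,a,b,z in [("66",(155,209),(216,272),.01),("58",(314,177),(247,155),.01),("50",(213,217),(264,230),.01),("42",(163,234),(270,275),.01),("34",(195,198),(218,234),.01),("lkpink",(183,188),(188,238),.01),("green",(223,195),(231,214),.01),("stage",(273,198),(263,184),.016)]:
    for nm,c,q in(("sc",S,a),("si",D,b)):
        o=blob(c,*q,z);print(n,nm,o[0].round(4),"d",round(o[1]*1000,1),(1000*(o[3]-o[2])).round(1),o[4],"cloudz",cloud(c)[q[1],q[0]].round(4))
for nm,c,L in(("sc",S,[(253,173),(254,170),(294,122),(293,145)]),("si",D,[(215,180),(218,180),(187,118),(189,143)])):
    for q in L: print(nm,q,cloud(c)[q[1],q[0]].round(4))
for nm,c,(x0,x1,y0,y1) in(("s",S,(225,305,110,220)),("d",D,(170,290,110,205))):
    im=cv2.resize(c["color"][y0:y1,x0:x1],None,fx=5,fy=5,interpolation=cv2.INTER_CUBIC);cv2.imwrite(f"pics/crop_{nm}.png",im)
E
```

```text
66 sc [ 0.5208 -0.2831] d 72.8 [72.2 63.3] 231 cloudz [ 0.5223 -0.2857  0.0108]
66 si [ 0.5198 -0.2834] d 68.3 [63.1 67.2] 515 cloudz [ 0.5205 -0.288   0.0108]
58 sc [0.6453 0.2315] d 56.7 [55.2 53.1] 112 cloudz [0.6502 0.2253 0.0125]
58 si [0.6476 0.2289] d 55.2 [53.6 49.4] 103 cloudz [0.6471 0.218  0.0103]
50 sc [ 0.6513 -0.1574] d 49.0 [47.  43.3] 130 cloudz [ 0.6539 -0.1596  0.0104]
50 si [ 0.6519 -0.1574] d 48.8 [45.9 46.9] 184 cloudz [ 0.6509 -0.1611  0.0101]
42 sc [ 0.6425 -0.3078] d 40.8 [40.  38.5] 111 cloudz [ 0.6473 -0.3101  0.0122]
42 si [ 0.6443 -0.308 ] d 40.6 [38.5 36.9] 186 cloudz [ 0.6428 -0.3111  0.0106]
34 sc [ 0.5298 -0.1558] d 36.5 [35.9 30.9] 52 cloudz [ 0.5383 -0.1612  0.0119]
34 si [ 0.5296 -0.1578] d 33.7 [29.  31.3] 93 cloudz [ 0.5306 -0.161   0.0091]
lkpink sc [ 0.4527 -0.163 ] d 34.9 [33.5 29.6] 46 cloudz [ 0.4649 -0.1686  0.0123]
lkpink si [ 0.4537 -0.1634] d 32.6 [30.7 30.2] 91 cloudz [ 0.4535 -0.1663  0.0085]
green sc [ 0.5674 -0.0783] d 35.6 [35.3 32. ] 52 cloudz [ 0.5712 -0.0799  0.0109]
green si [ 0.5707 -0.0793] d 36.6 [33.8 35.1] 89 cloudz [ 0.5697 -0.0873  0.0103]
stage sc [0.6722 0.0404] d 98.5 [97.9 94.1] 439 cloudz [0.6815 0.0341 0.0185]
stage si [0.673  0.0384] d 98.5 [96.8 92.9] 468 cloudz [0.6765 0.0345 0.0158]
sc (253, 173) [0.5522 0.0458 0.04  ]
sc (254, 170) [0.5315 0.0632 0.0358]
sc (294, 122) [ 1.4533 -0.5352  0.6772]
sc (293, 145) [0.4753 0.2721 0.0464]
si (215, 180) [0.5319 0.0394 0.0392]
si (218, 180) [0.5408 0.038  0.0395]
si (187, 118) [0.4517 0.2812 0.1313]
si (189, 143) [0.4505 0.2589 0.0479]
```

View pics/crop_d.png

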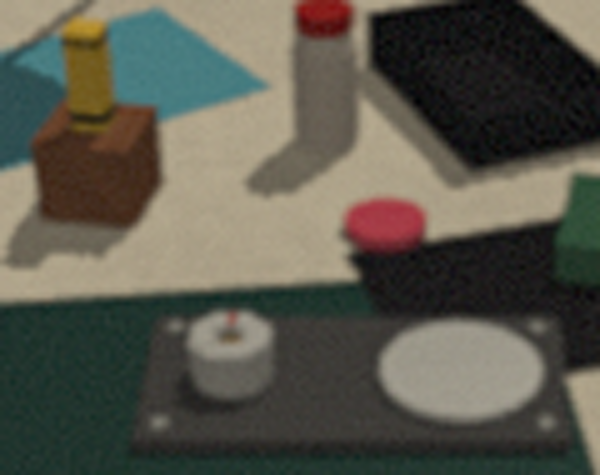

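All five discs are present, and both cameras agree within about 2 mm. I'll move over the purple disc with tool x along world x and refine with the wrist camera.

```bash
cat >> h.py <<'E'
def go(p,yaw):
    "goal TCP (m), yaw of tool x in world (deg), tool down -> slide mm, angular deg"
    s=r.state();A=R.from_quat(s["tcp_rot"])
    y=np.radians(yaw);G=R.from_matrix([[np.cos(y),np.sin(y),0],[np.sin(y),-np.cos(y),0],[0,0,-1]])
    print("slide",(A.inv().apply(np.array(p)-s["ee_pos"])*1000).round(1),"ang",(A.inv()*G).as_rotvec(degrees=True).round(2),"f",np.round(s["wrist_force"],1),"op",round(float(s["opening"])*1000,1),"t",s["time_s"],"j",np.round(s["joint_positions"],2))
E
python3 -c "
from h import *
go([.52,-.284,.2],0)"
```

```text
slide [ 400.4 -137.9   47.8] ang [-8.000e-02  1.000e-02  1.884e+01] f [ 0.4 -0.9  0.7] op 85.3 t 0.15 j [-1.26  0.32  1.57 -0.    1.26 -0.02]
```

Request:
send_rows --steps '[{"slide": [40,-14,5],"angular": [0,0,3],"hand": 0},{"slide": [80,-28,10],"angular": [0,0,7],"hand": 0},{"slide": [120,-42,15],"angular": [0,0,12],"hand": 0},{"slide": [160,-56,20],"angular": [0,0,18.8],"hand": 0},{"slide": [200,-70,24],"angular": [0,0,18.8],"hand": 0},{"slide": [240,-84,29],"angular": [0,0,18.8],"hand": 0},{"slide": [280,-98,35],"angular": [0,0,18.8],"hand": 0},{"slide": [320,-112,40],"angular": [0,0,18.8],"hand": 0}]'

```text
time_s: 0.82
ee_pos: [0.4451, -0.3394, 0.2087]
tcp_rot: [1.0, 0.0, -0.0, -0.001]
wrist_force: [0.5, -0.9, -0.9]
opening: 0.0851
```

Request:
send_rows --steps '[{"slide": [40,0,8],"angular": [0,0,0],"hand": 0},{"slide": [80,0,8],"angular": [0,0,0],"hand": 0},{"slide": [85,0,8],"angular": [0,0,0],"hand": 0},{"slide": [85,0,8],"angular": [0,0,0],"hand": 0}]'

```text
time_s: 1.15
ee_pos: [0.5321, -0.3386, 0.1994]
tcp_rot: [1.0, 0.002, -0.001, -0.001]
wrist_force: [-0.8, 0.5, 0.0]
opening: 0.0852
```

```bash
cat > w.py <<'E'
from m import *
import sys
def look(name=None):
    c=cam("wrist")
    if name: cv2.imwrite(f"pics/{name}.png",c["color"])
    return c
def pix(c,P):
    q=(np.array(P)-c["T"][:3,3])@c["T"][:3,:3];a=q[:2]/q[2];a=a*(1+c["k1"]*(a@a));K=c["K"];return np.array([K[0][0]*a[0]+K[0][2],K[1][1]*a[1]+K[1][2]])
def disc(c,x,y,z,tol=35):
    u,v=pix(c,[x,y,z]).round().astype(int);print("seed",u,v);o=blob(c,u,v,z,tol)
    print("centre",o[0].round(4),"box c",((o[2]+o[3])/2).round(4),"d",round(o[1]*1e3,1),(1e3*(o[3]-o[2])).round(1));return o[0]
E
python3 -c "
from w import *
go([.52,-.284,.2],0)
c=look('w66');disc(c,.52,-.284,.01)"
```

```text
slide [-11.9 -54.7  -0.5] ang [-0.11  0.09  0.2 ] f [-0.8  0.5  0. ] op 85.2 t 1.15 j [-0.59  0.44  1.5   0.    1.2   0.98]
seed 207 181
centre [ 0.5195 -0.282 ] box c [ 0.5197 -0.2822] d 66.3 [64.7 64.9]
```

Request:
send_rows --steps '[{"slide": [-6,-28,40],"angular": [0,0,0.2],"hand": 35},{"slide": [-12,-57,80],"angular": [0,0,0.2],"hand": 35},{"slide": [-12,-57,120],"angular": [0,0,0.2],"hand": 35},{"slide": [-12,-57,150],"angular": [0,0,0.2],"hand": 35},{"slide": [-12,-57,175],"angular": [0,0,0.2],"hand": 35},{"slide": [-12,-57,175],"angular": [0,0,0.2],"hand": 35}]'

```text
time_s: 1.7
ee_pos: [0.5122, -0.2796, 0.02]
tcp_rot: [1.0, -0.001, -0.007, -0.004]
wrist_force: [-0.2, 0.0, -0.3]
opening: 0.0736
```

```bash
python3 -c "
from w import *
go([.5196,-.2820,.02],0)
c=look('w66b')"
```

```text
slide [ 7.4  2.4 -0.1] ang [-0.47  0.79 -0.15] f [-0.2  0.  -0.3] op 73.6 t 1.7 j [-0.52  0.57  1.81  0.    0.78  1.05]
```

View pics/w66b.png

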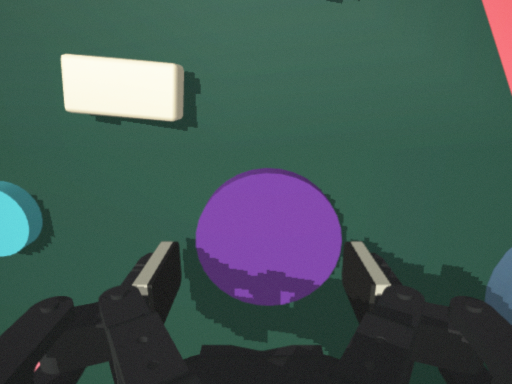

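Pads flank the disc at (160,270) and (370,270). The disc centre is at (268,236), so the jaws sit about 7 mm short in x. I'll correct that, then feel downward.

Request:
send_rows --steps '[{"slide": [7.4,2.4,0],"angular": [-0.4,0.8,-0.1],"hand": 35},{"slide": [7.4,2.4,2],"angular": [-0.4,0.8,-0.1],"hand": 35},{"slide": [7.4,2.4,4],"angular": [-0.4,0.8,-0.1],"hand": 35},{"slide": [7.4,2.4,5],"angular": [-0.4,0.8,-0.1],"hand": 35},{"slide": [7.4,2.4,5],"angular": [-0.4,0.8,-0.1],"hand": 35}]'

```text
time_s: 2.17
ee_pos: [0.5221, -0.2836, 0.0188]
tcp_rot: [1.0, -0.001, 0.003, 0.001]
wrist_force: [-0.5, 0.3, -0.6]
opening: 0.0735
```

```bash
python3 -c "
from w import *
go([.5196,-.2820,.015],0)
C=cloud(load('scene')) if 0 else None
c=look();P=cloud(c);print(pix(c,[.5196,-.282+.037,.01]))
m=(np.abs(P[...,0]-.5196)<.012)&(np.abs(P[...,1]+.282)<.06)&(np.abs(P[...,1]+.282)>.034)&(P[...,2]>.004)
print(m.sum(), np.percentile(P[m][:,2],[0,2,10]) if m.any() else 0)
"
```

```text
slide [-2.6 -1.6  3.8] ang [ 0.14 -0.38 -0.06] f [-0.5  0.3 -0.6] op 73.5 t 2.1667 j [-0.52  0.57  1.8   0.    0.76  1.05]
[177.5656563  264.68198415]
11363 [0.00932167 0.01451786 0.02625754]
```

Request:
send_rows --steps '[{"slide": [-2.6,-1.6,3],"angular": [0.1,-0.4,0],"hand": 35},{"slide": [-2.6,-1.6,3],"angular": [0.1,-0.4,0],"hand": 35},{"slide": [-2.6,-1.6,3],"angular": [0.1,-0.4,0],"hand": 35},{"slide": [-2.6,-1.6,3],"angular": [0.1,-0.4,0],"hand": 35}]'

```text
time_s: 2.55
ee_pos: [0.5195, -0.2819, 0.0156]
tcp_rot: [1.0, -0.0, -0.0, 0.0]
wrist_force: [0.6, -0.0, 0.4]
opening: 0.0735
```

Request:
send_rows --steps '[{"slide": [0,0,3],"angular": [0,0,0],"hand": 35},{"slide": [0,0,3],"angular": [0,0,0],"hand": 35},{"slide": [0,0,3],"angular": [0,0,0],"hand": 35},{"slide": [0,0,3],"angular": [0,0,0],"hand": 35}]'

```text
time_s: 2.88
ee_pos: [0.5194, -0.2819, 0.0125]
tcp_rot: [1.0, -0.0, -0.0, 0.0]
wrist_force: [1.0, -0.5, 0.1]
opening: 0.0734
```

Request:
send_rows --steps '[{"slide": [0,0,2],"angular": [0,0,0],"hand": 35},{"slide": [0,0,3],"angular": [0,0,0],"hand": 35},{"slide": [0,0,3],"angular": [0,0,0],"hand": 35},{"slide": [0,0,3],"angular": [0,0,0],"hand": 35}]'

```text
time_s: 3.22
ee_pos: [0.5194, -0.2818, 0.0094]
tcp_rot: [1.0, -0.0, -0.001, 0.0]
wrist_force: [0.1, 0.8, 0.3]
opening: 0.0738
```

Request:
send_rows --steps '[{"slide": [0,0,1],"angular": [0,0,0],"hand": 35},{"slide": [0,0,2],"angular": [0,0,0],"hand": 35},{"slide": [0,0,2],"angular": [0,0,0],"hand": 35}]'

```text
time_s: 3.47
ee_pos: [0.5195, -0.2819, 0.0082]
tcp_rot: [1.0, -0.0, -0.0, 0.0]
wrist_force: [-1.6, 0.7, 6.1]
opening: 0.0737
```

Tips contact at z≈8.3 mm with 73.5 mm opening, which fits the finger-swing arc: 10.5 mm ahead at 66, 12.5 at 58, 14 at 50, 15.3 at 42 and 16.3 at 34. I'll raise and grip.

Request:
send_rows --steps '[{"slide": [0,0,-4.5],"angular": [0,0,0],"hand": 35},{"slide": [0,0,-4.5],"angular": [0,0,0],"hand": 35},{"slide": [0,0,-4.5],"angular": [0,0,0],"hand": 150},{"slide": [0,0,-4.5],"angular": [0,0,0],"hand": 150},{"slide": [0,0,-4.5],"angular": [0,0,0],"hand": 150},{"slide": [0,0,-4.5],"angular": [0,0,0],"hand": 150}]'

```text
time_s: 3.97
ee_pos: [0.52, -0.2822, 0.0138]
tcp_rot: [1.0, -0.0, 0.0, 0.001]
wrist_force: [-1.4, 0.3, 7.8]
opening: 0.0631
```

Request:
send_rows --steps '[{"slide": [0,0,-10],"angular": [0,0,0],"hand": 150},{"slide": [0,0,-30],"angular": [0,0,0],"hand": 150},{"slide": [10,-10,-60],"angular": [0,0,0],"hand": 150},{"slide": [20,-45,-90],"angular": [0,0,0],"hand": 150},{"slide": [35,-80,-110],"angular": [0,0,0],"hand": 150},{"slide": [50,-120,-120],"angular": [0,0,0],"hand": 150},{"slide": [65,-160,-120],"angular": [0,0,0],"hand": 150},{"slide": [80,-200,-120],"angular": [0,0,0],"hand": 150}]'

```text
time_s: 4.63
ee_pos: [0.5973, -0.0905, 0.1355]
tcp_rot: [1.0, -0.001, 0.002, 0.001]
wrist_force: [-0.0, 0.1, -0.3]
opening: 0.0631
```

```bash
python3 -c "
from w import *
go([.6727,.0395,.13],0)
c=look();disc(c,.6727,.0395,.016)"
```

```text
slide [  75.1 -130.1    5.5] ang [ 0.1  -0.21 -0.09] f [-0.   0.1 -0.3] op 63.1 t 4.6333 j [-0.17  0.45  1.66 -0.    1.03  1.4 ]
seed 80 90
centre [0.6727 0.0406] box c [0.6727 0.0405] d 98.9 [97.5 98.1]
```

Request:
send_rows --steps '[{"slide": [35,-41,2],"angular": [0,0,0],"hand": 150},{"slide": [60,-82,4],"angular": [0,0,0],"hand": 150},{"slide": [75,-123,5],"angular": [0,0,0],"hand": 150},{"slide": [75,-131,5],"angular": [0,0,0],"hand": 150},{"slide": [75,-131,5],"angular": [0,0,0],"hand": 150}]'

```text
time_s: 5.1
ee_pos: [0.6764, 0.0543, 0.1304]
tcp_rot: [1.0, 0.004, 0.004, -0.003]
wrist_force: [0.8, -1.0, -0.1]
opening: 0.0631
```

```bash
python3 -c "
from w import *
go([.6727,.0405,.05],0)
c=look('w66c');T=c['T'];P=cloud(c)
s=r.state();print(s['ee_pos'])
disc(c,s['ee_pos'][0],s['ee_pos'][1],s['ee_pos'][2]-.004,50)
hsv=cv2.cvtColor(c['color'],cv2.COLOR_BGR2HSV);m=(hsv[...,0]>125)&(hsv[...,0]<150)&(hsv[...,1]>80)
q=P[m];q=q[q[:,2]>.05];print(len(q),np.percentile(q[:,2],[5,50,95]));A=np.c_[q[:,:2]-q[:,:2].mean(0),np.ones(len(q))];print(np.linalg.lstsq(A,q[:,2],rcond=None)[0])"
```

```text
slide [-4.4 14.4 80.3] ang [-0.39 -0.42  0.45] f [ 0.8 -1.  -0.1] op 63.1 t 5.1 j [0.06 0.56 1.48 0.01 1.1  1.62]
[0.67507405 0.05127662 0.13035052]
seed 269 268
centre [0.6783 0.0542] box c [0.6868 0.0549] d 65.9 [48.6 62.7]
16085 [0.1245748  0.12581313 0.12686972]
[0.11888968 0.0082312  0.12625274]
```

View pics/w66c.png

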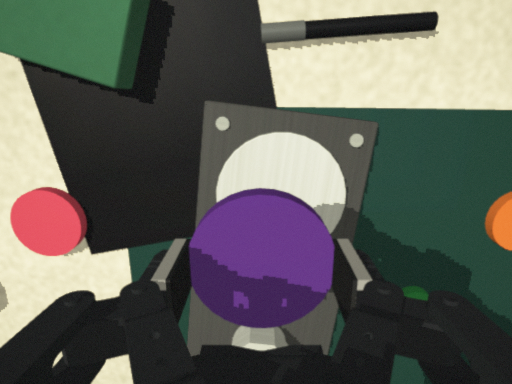

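Disc is held at (265,255) between the pads over the stage (280,185). Now I'll settle and lower.

Request:
send_rows --steps '[{"slide": [-2,5,20],"angular": [-0.2,-0.2,0.4],"hand": 150},{"slide": [-3,12,50],"angular": [-0.2,-0.2,0.4],"hand": 150},{"slide": [-3,14,80],"angular": [-0.2,-0.2,0.4],"hand": 150},{"slide": [-3,14,88],"angular": [-0.2,-0.2,0.4],"hand": 150},{"slide": [-3,14,88],"angular": [-0.2,-0.2,0.4],"hand": 150},{"slide": [-3,14,88],"angular": [-0.2,-0.2,0.4],"hand": 150}]'

```text
time_s: 5.65
ee_pos: [0.6729, 0.0369, 0.0429]
tcp_rot: [1.0, -0.0, 0.001, -0.0]
wrist_force: [-0.1, -0.3, 0.5]
opening: 0.0626
```

```bash
python3 -c "
from w import *
go([.6727,.0400,.0305],0)"
```

```text
slide [-0.3 -3.1 12.4] ang [-0.04 -0.13 -0.03] f [-0.1 -0.3  0.5] op 62.6 t 5.65 j [0.04 0.64 1.57 0.   0.93 1.61]
```

Request:
send_rows --steps '[{"slide": [-0.3,-3,4],"angular": [0,0,0],"hand": 150},{"slide": [-0.3,-3,8],"angular": [0,0,0],"hand": 150},{"slide": [-0.3,-3,12],"angular": [0,0,0],"hand": 150},{"slide": [-0.3,-3,12.5],"angular": [0,0,0],"hand": 150},{"slide": [-0.3,-3,12.5],"angular": [0,0,0],"hand": 150},{"slide": [-0.3,-3,12.5],"angular": [0,0,0],"hand": 150}]'

```text
time_s: 6.15
ee_pos: [0.6727, 0.04, 0.0306]
tcp_rot: [1.0, -0.0, 0.001, -0.0]
wrist_force: [-0.2, -0.3, -0.7]
opening: 0.0629
```

Request:
send_rows --steps '[{"slide": [0,0,0],"angular": [0,0,0],"hand": 150},{"slide": [0,0,0.5],"angular": [0,0,0],"hand": 60},{"slide": [0,0,0.5],"angular": [0,0,0],"hand": 25},{"slide": [0,0,0],"angular": [0,0,0],"hand": 10},{"slide": [0,0,0],"angular": [0,0,0],"hand": 10}]'

```text
time_s: 6.57
ee_pos: [0.6729, 0.04, 0.0308]
tcp_rot: [1.0, -0.0, 0.001, -0.0]
wrist_force: [0.2, 0.1, 0.0]
opening: 0.0822
```

Request:
send_rows --steps '[{"slide": [0,0,-15],"angular": [0,0,0],"hand": 10},{"slide": [0,0,-50],"angular": [0,0,0],"hand": 10},{"slide": [0,-30,-90],"angular": [0,0,0],"hand": 10},{"slide": [-5,-70,-130],"angular": [0,0,0],"hand": 10},{"slide": [-15,-110,-160],"angular": [0,0,0],"hand": 10},{"slide": [-20,-150,-170],"angular": [0,0,0],"hand": 10},{"slide": [-20,-150,-170],"angular": [0,0,0],"hand": 10},{"slide": [-20,-150,-170],"angular": [0,0,0],"hand": 10}]'

```text
time_s: 7.23
ee_pos: [0.6528, 0.1957, 0.205]
tcp_rot: [1.0, 0.002, 0.005, -0.003]
wrist_force: [0.6, 0.1, -0.7]
opening: 0.082
```

```bash
python3 -c "
from w import *
go([.647,.23,.06],0)
c=look();disc(c,.647,.23,.01)
disc(c,.6727,.04,.026)
q=pix(c,[.6727+.042,.04,.016]).astype(int)
"
```

```text
slide [ -7.1 -33.6 145.1] ang [-0.31 -0.55  0.25] f [ 0.6  0.1 -0.7] op 82.0 t 7.2333 j [0.27 0.51 1.37 0.   1.25 1.84]
seed 229 176
centre [0.6465 0.232 ] box c [0.6465 0.2318] d 58.0 [56.7 56.4]
seed 429 154
centre [0.6728 0.0433] box c [0.6726 0.0429] d 68.3 [63.4 67.3]
```

Request:
send_rows --steps '[{"slide": [-3,-15,30],"angular": [-0.3,-0.5,0.2],"hand": 40},{"slide": [-7,-35,65],"angular": [-0.3,-0.5,0.2],"hand": 40},{"slide": [-7,-35,90],"angular": [-0.3,-0.5,0.2],"hand": 40},{"slide": [-7,-35,105],"angular": [-0.3,-0.5,0.2],"hand": 40},{"slide": [-7,-35,105],"angular": [-0.3,-0.5,0.2],"hand": 40},{"slide": [-7,-35,105],"angular": [-0.3,-0.5,0.2],"hand": 40},{"slide": [-7,-35,105],"angular": [-0.3,-0.5,0.2],"hand": 40}]'

```text
time_s: 7.87
ee_pos: [0.6472, 0.2273, 0.099]
tcp_rot: [1.0, -0.001, -0.0, 0.001]
wrist_force: [-0.4, 0.4, -0.1]
opening: 0.0717
```

```bash
python3 -c "
from w import *
c=look();p=disc(c,.6465,.2315,.01)
go([*p,.0175],0)
"
```

```text
seed 256 204
centre [0.6471 0.2315] box c [0.6466 0.2319] d 58.0 [56.6 56.5]
slide [-0.4 -4.2 82.1] ang [ 0.14 -0.05 -0.05] f [-0.4 -0.7 -0.5] op 71.7 t 7.9167 j [ 0.32  0.6   1.48 -0.    1.06  1.9 ]
```

Request:
send_rows --steps '[{"slide": [-0.4,-2,30],"angular": [0,0,0],"hand": 40},{"slide": [-0.4,-4.3,60],"angular": [0,0,0],"hand": 40},{"slide": [-0.4,-4.3,76],"angular": [0,0,0],"hand": 40},{"slide": [-0.4,-4.3,82],"angular": [0,0,0],"hand": 40},{"slide": [-0.4,-4.3,82],"angular": [0,0,0],"hand": 40},{"slide": [-0.4,-4.3,82],"angular": [0,0,0],"hand": 40},{"slide": [-0.4,-4.3,82],"angular": [0,0,0],"hand": 40}]'

```text
time_s: 8.5
ee_pos: [0.6486, 0.2319, 0.0199]
tcp_rot: [1.0, -0.001, 0.002, 0.001]
wrist_force: [0.3, -1.4, -0.1]
opening: 0.0722
```

Request:
send_rows --steps '[{"slide": [0,0,0],"angular": [0,0,0],"hand": 180},{"slide": [0,0,0],"angular": [0,0,0],"hand": 180},{"slide": [0,0,0],"angular": [0,0,0],"hand": 180},{"slide": [0,0,0],"angular": [0,0,0],"hand": 180},{"slide": [0,0,0],"angular": [0,0,0],"hand": 180}]'

```text
time_s: 8.92
ee_pos: [0.6527, 0.2326, 0.0269]
tcp_rot: [1.0, -0.0, 0.008, -0.001]
wrist_force: [-1.7, -1.8, 21.0]
opening: 0.0253
```

Request:
send_rows --steps '[{"slide": [0,0,-10],"angular": [0,0,0],"hand": 180},{"slide": [0,0,-30],"angular": [0,0,0],"hand": 180},{"slide": [3,20,-55],"angular": [0,0,0],"hand": 180},{"slide": [8,55,-70],"angular": [0,0,0],"hand": 180},{"slide": [14,95,-75],"angular": [0,0,0],"hand": 180},{"slide": [20,135,-75],"angular": [0,0,0],"hand": 180},{"slide": [24,165,-75],"angular": [0,0,0],"hand": 180},{"slide": [26,185,-75],"angular": [0,0,0],"hand": 180}]'

```text
time_s: 9.58
ee_pos: [0.6781, 0.0441, 0.1037]
tcp_rot: [1.0, -0.001, 0.01, -0.0]
wrist_force: [0.4, -0.3, 0.1]
opening: 0.025
```

```bash
python3 -c "
from w import *
go([.6727,.0400,.050],0)"
```

```text
slide [-6.4  4.2 53.6] ang [-0.05 -1.09 -0.16] f [ 0.4 -0.3  0.1] op 25.0 t 9.5833 j [ 0.05  0.58  1.51 -0.    1.03  1.62]
```

The grip missed: the tips rode over the disc top because the move had not settled. I'll go back and re-measure.

Request:
send_rows --steps '[{"slide": [-8,-35,-10],"angular": [0,-1,0],"hand": 100},{"slide": [-14,-75,-10],"angular": [0,-1,0],"hand": 69},{"slide": [-20,-115,-10],"angular": [0,-1,0],"hand": 69},{"slide": [-26,-155,-10],"angular": [0,-1,0],"hand": 69},{"slide": [-31,-187,-10],"angular": [0,-1,0],"hand": 69},{"slide": [-31,-187,0],"angular": [0,-1,0],"hand": 69},{"slide": [-31,-187,0],"angular": [0,-1,0],"hand": 69},{"slide": [-31,-187,0],"angular": [0,-1,0],"hand": 69}]'

```text
time_s: 10.25
ee_pos: [0.6474, 0.2309, 0.1034]
tcp_rot: [1.0, -0.001, 0.001, -0.0]
wrist_force: [0.1, -0.4, 0.1]
opening: 0.0622
```

```bash
python3 -c "
from w import *
c=look();p=disc(c,.6465,.2315,.01)
go([*p,.025],0)
"
```

```text
seed 261 202
centre [0.6472 0.2327] box c [0.6466 0.233 ] d 58.3 [56.8 56.3]
slide [-0.8 -2.3 78.7] ang [-0.02 -0.1  -0.19] f [0.1 0.2 0. ] op 62.1 t 10.3 j [ 0.32  0.6   1.48 -0.    1.06  1.9 ]
```

Request:
send_rows --steps '[{"slide": [-1,-2,30],"angular": [0,0,-0.2],"hand": 65},{"slide": [-1,-2,55],"angular": [0,0,-0.2],"hand": 65},{"slide": [-1,-2,70],"angular": [0,0,-0.2],"hand": 65},{"slide": [-1,-2,75],"angular": [0,0,-0.2],"hand": 65},{"slide": [-1,-2,75],"angular": [0,0,-0.2],"hand": 65},{"slide": [-1,-2,75],"angular": [0,0,-0.2],"hand": 65},{"slide": [-1,-2,75],"angular": [0,0,-0.2],"hand": 65}]'

```text
time_s: 10.88
ee_pos: [0.6483, 0.2321, 0.0305]
tcp_rot: [1.0, -0.0, 0.002, -0.001]
wrist_force: [-0.1, 0.4, -0.2]
opening: 0.0634
```

```bash
python3 -c "
from w import *
go([.6468,.2327,.0160],0)
"
```

```text
slide [-1.5 -0.6 14.5] ang [-0.08 -0.27 -0.04] f [-0.1  0.4 -0.2] op 63.4 t 10.8833 j [ 0.33  0.67  1.54 -0.    0.92  1.9 ]
```

Request:
send_rows --steps '[{"slide": [-1.5,-0.6,5],"angular": [0,-0.2,0],"hand": 65},{"slide": [-1.5,-0.6,10],"angular": [0,-0.2,0],"hand": 65},{"slide": [-1.5,-0.6,14],"angular": [0,-0.2,0],"hand": 65},{"slide": [-1.5,-0.6,14.5],"angular": [0,-0.2,0],"hand": 65},{"slide": [-1.5,-0.6,14.5],"angular": [0,-0.2,0],"hand": 65},{"slide": [-1.5,-0.6,14.5],"angular": [0,-0.2,0],"hand": 65}]'

```text
time_s: 11.38
ee_pos: [0.6468, 0.2328, 0.0158]
tcp_rot: [1.0, -0.0, 0.001, -0.001]
wrist_force: [-0.6, 0.5, -1.0]
opening: 0.0638
```

Request:
send_rows --steps '[{"slide": [0,0,0],"angular": [0,0,0],"hand": 130},{"slide": [0,0,0],"angular": [0,0,0],"hand": 130},{"slide": [0,0,0],"angular": [0,0,0],"hand": 130},{"slide": [0,0,0],"angular": [0,0,0],"hand": 130}]'

```text
time_s: 11.72
ee_pos: [0.6473, 0.233, 0.0167]
tcp_rot: [1.0, -0.0, 0.001, -0.001]
wrist_force: [-1.1, 0.1, 6.1]
opening: 0.0548
```

Request:
send_rows --steps '[{"slide": [0,0,-10],"angular": [0,0,0],"hand": 130},{"slide": [0,0,-30],"angular": [0,0,0],"hand": 130},{"slide": [0,10,-65],"angular": [0,0,0],"hand": 130},{"slide": [0,35,-100],"angular": [0,0,0],"hand": 130},{"slide": [0,65,-110],"angular": [0,0,0],"hand": 130},{"slide": [0,80,-110],"angular": [0,0,0],"hand": 130},{"slide": [0,80,-110],"angular": [0,0,0],"hand": 130},{"slide": [0,80,-110],"angular": [0,0,0],"hand": 130}]'

```text
time_s: 12.38
ee_pos: [0.6462, 0.1521, 0.1255]
tcp_rot: [1.0, -0.001, 0.0, -0.001]
wrist_force: [-0.9, 0.1, -0.3]
opening: 0.055
```

Request:
send_rows --steps '[{"slide": [0,0,0],"angular": [0,0,0],"hand": 130},{"slide": [0,0,0],"angular": [0,0,0],"hand": 130}]'

```text
time_s: 12.55
ee_pos: [0.6453, 0.1529, 0.1237]
tcp_rot: [1.0, -0.001, -0.001, -0.001]
wrist_force: [0.0, 0.5, 0.4]
opening: 0.0553
```

```bash
python3 -c "
from w import *
c=look('w58s');disc(c,.6727,.04,.026)
go([.6732,.0400,.06],0)
hsv=cv2.cvtColor(c['color'],cv2.COLOR_BGR2HSV)
u,v=pix(c,[.6727+.042,.04,.016]).astype(int);b=blob(c,u,v,.016,60);print(u,v,b)
for n in('scene','side'):
    c=cam(n);disc(c,.6727,.04,.026)
"
```

```text
seed 426 160
centre [0.6735 0.0427] box c [0.6728 0.0426] d 68.1 [63.7 67.4]
slide [ 28.1 113.1  63.6] ang [-0.11  0.14 -0.09] f [-0.4  0.1 -0.4] op 54.7 t 12.6 j [0.21 0.55 1.52 0.   1.08 1.79]
427 97 (array([0.67325723, 0.04198552]), 0.09998133033514023, array([ 0.62375885, -0.00776499], dtype=float32), array([0.7219322 , 0.09155656], dtype=float32), 7187)
seed 273 194
centre [0.675  0.0422] box c [0.675  0.0394] d 71.7 [71.3 62.5]
seed 262 180
centre [0.672  0.0348] box c [0.6719 0.0348] d 71.8 [60.9 69. ]
```

Seen together from one view, disc66 and the stage agree within 1 mm. I'll place disc58 at the same spot.

Request:
send_rows --steps '[{"slide": [8,30,0],"angular": [0,0,0],"hand": 130},{"slide": [18,65,5],"angular": [0,0,0],"hand": 130},{"slide": [25,95,25],"angular": [0,0,0],"hand": 130},{"slide": [28,113,45],"angular": [0,0,0],"hand": 130},{"slide": [28,113,60],"angular": [0,0,0],"hand": 130},{"slide": [28,113,62],"angular": [0,0,0],"hand": 130},{"slide": [28,113,62],"angular": [0,0,0],"hand": 130}]'

```text
time_s: 13.28
ee_pos: [0.6729, 0.0404, 0.0609]
tcp_rot: [1.0, -0.001, -0.002, -0.001]
wrist_force: [0.5, 0.3, -0.1]
opening: 0.0549
```

```bash
python3 -c "
from w import *
go([.6732,.0400,.0432],0)
"
```

```text
slide [ 0.4  0.5 17.7] ang [-0.12  0.24 -0.08] f [ 0.5  0.3 -0.1] op 54.9 t 13.2833 j [0.04 0.63 1.55 0.   0.97 1.61]
```

Request:
send_rows --steps '[{"slide": [0.4,0.5,5],"angular": [0,0.2,0],"hand": 130},{"slide": [0.4,0.5,10],"angular": [0,0.2,0],"hand": 130},{"slide": [0.4,0.5,15],"angular": [0,0.2,0],"hand": 130},{"slide": [0.4,0.5,17.5],"angular": [0,0.2,0],"hand": 130},{"slide": [0.4,0.5,17.5],"angular": [0,0.2,0],"hand": 130},{"slide": [0.4,0.5,17.5],"angular": [0,0.2,0],"hand": 130},{"slide": [0.4,0.5,17.5],"angular": [0,0.2,0],"hand": 130}]'

```text
time_s: 13.87
ee_pos: [0.6734, 0.0401, 0.0437]
tcp_rot: [1.0, -0.001, -0.0, -0.001]
wrist_force: [0.5, -1.3, -0.2]
opening: 0.0547
```

Request:
send_rows --steps '[{"slide": [0,0,0],"angular": [0,0,0],"hand": 80},{"slide": [0,0,0],"angular": [0,0,0],"hand": 50},{"slide": [0,0,0],"angular": [0,0,0],"hand": 50},{"slide": [0,0,0],"angular": [0,0,0],"hand": 50}]'

```text
time_s: 14.2
ee_pos: [0.6734, 0.04, 0.0438]
tcp_rot: [1.0, -0.001, 0.0, -0.001]
wrist_force: [-0.7, 0.1, 0.5]
opening: 0.0686
```

Request:
send_rows --steps '[{"slide": [0,0,-15],"angular": [0,0,0],"hand": 80},{"slide": [0,0,-50],"angular": [0,0,0],"hand": 80},{"slide": [0,30,-80],"angular": [0,0,0],"hand": 80},{"slide": [-5,70,-90],"angular": [0,0,0],"hand": 88},{"slide": [-12,110,-90],"angular": [0,0,0],"hand": 88},{"slide": [-20,120,-85],"angular": [0,0,0],"hand": 88},{"slide": [-20,120,-85],"angular": [0,0,0],"hand": 88},{"slide": [-20,120,-85],"angular": [0,0,0],"hand": 88}]'

```text
time_s: 14.87
ee_pos: [0.6526, -0.0803, 0.128]
tcp_rot: [1.0, -0.002, -0.001, -0.002]
wrist_force: [0.2, -0.2, 0.4]
opening: 0.0557
```

```bash
python3 -c "
from w import *
s=r.state();print(s['qd'].round(3) if hasattr(s['qd'],'round') else s['qd'])
c=look('w58p');disc(c,.673,.042,.036);p=disc(c,.6516,-.1574,.01)
go([*p,.03],0)
"
```

```text
[ 0.034  0.007 -0.018  0.003 -0.003  0.002]
seed 83 173
centre [0.6731 0.0402] box c [0.673  0.0404] d 57.8 [56.8 57.1]
seed 362 191
centre [ 0.6522 -0.1555] box c [ 0.6517 -0.1556] d 50.4 [49.2 49.7]
slide [-0.7 76.4 97.9] ang [-0.18  0.03 -0.09] f [ 0.  -0.3 -0.1] op 56.0 t 14.9167 j [-0.14  0.54  1.53  0.    1.08  1.43]
```

View pics/w58p.png

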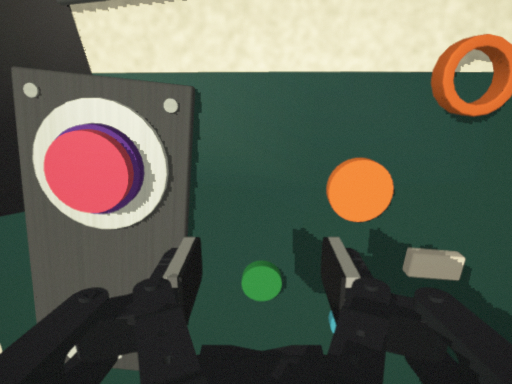

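Pink sits on purple on the stage (90,170) and orange is at (360,190). Now orange.

Request:
send_rows --steps '[{"slide": [0,35,20],"angular": [0,0,0],"hand": 88},{"slide": [-0.5,65,50],"angular": [0,0,0],"hand": 88},{"slide": [-0.7,76,80],"angular": [0,0,0],"hand": 88},{"slide": [-0.7,76,97],"angular": [0,0,0],"hand": 88},{"slide": [-0.7,76,97],"angular": [0,0,0],"hand": 88},{"slide": [-0.7,76,97],"angular": [0,0,0],"hand": 88},{"slide": [-0.7,76,97],"angular": [0,0,0],"hand": 88}]'

```text
time_s: 15.5
ee_pos: [0.6537, -0.1539, 0.0321]
tcp_rot: [1.0, 0.0, 0.001, -0.001]
wrist_force: [0.6, 0.4, -0.7]
opening: 0.0559
```

```bash
python3 -c "
from w import *
c=look();p=disc(c,.652,-.1557,.01)
go([*p,.0182],0)
"
```

```text
seed 266 250
centre [ 0.6539 -0.1571] box c [ 0.6581 -0.1571] d 49.6 [37.2 47.7]
slide [-0.   3.  14.5] ang [-0.14 -0.16  0.  ] f [-0.5  0.3  0.6] op 56.1 t 15.55 j [-0.25  0.65  1.59  0.    0.9   1.32]
```

Request:
send_rows --steps '[{"slide": [-1.2,2.2,4],"angular": [0,0,0],"hand": 88},{"slide": [-1.2,2.2,9],"angular": [0,0,0],"hand": 88},{"slide": [-1.2,2.2,14],"angular": [0,0,0],"hand": 88},{"slide": [-1.2,2.2,14.5],"angular": [0,0,0],"hand": 88},{"slide": [-1.2,2.2,14.5],"angular": [0,0,0],"hand": 88},{"slide": [-1.2,2.2,14.5],"angular": [0,0,0],"hand": 88}]'

```text
time_s: 16.05
ee_pos: [0.6527, -0.1563, 0.0181]
tcp_rot: [1.0, 0.0, 0.001, -0.001]
wrist_force: [-0.2, 0.2, -0.5]
opening: 0.056
```

Request:
send_rows --steps '[{"slide": [0,0,0],"angular": [0,0,0],"hand": 150},{"slide": [0,0,0],"angular": [0,0,0],"hand": 150},{"slide": [0,0,0],"angular": [0,0,0],"hand": 150},{"slide": [0,0,0],"angular": [0,0,0],"hand": 150}]'

```text
time_s: 16.38
ee_pos: [0.6531, -0.1565, 0.0189]
tcp_rot: [1.0, -0.0, 0.002, -0.001]
wrist_force: [-1.2, 0.1, 6.0]
opening: 0.047
```

Request:
send_rows --steps '[{"slide": [0,0,-15],"angular": [0,0,0],"hand": 150},{"slide": [0,0,-50],"angular": [0,0,0],"hand": 150},{"slide": [2,-30,-75],"angular": [0,0,0],"hand": 150},{"slide": [8,-70,-75],"angular": [0,0,0],"hand": 150},{"slide": [14,-110,-75],"angular": [0,0,0],"hand": 150},{"slide": [18,-150,-75],"angular": [0,0,0],"hand": 150},{"slide": [20,-180,-75],"angular": [0,0,0],"hand": 150},{"slide": [20,-196,-70],"angular": [0,0,0],"hand": 150}]'

```text
time_s: 17.05
ee_pos: [0.6735, 0.0432, 0.0898]
tcp_rot: [1.0, 0.001, 0.003, -0.002]
wrist_force: [0.1, 0.4, 0.5]
opening: 0.047
```

Request:
send_rows --steps '[{"slide": [0,0,5],"angular": [0,0,0],"hand": 150},{"slide": [0,0,15],"angular": [0,0,0],"hand": 150},{"slide": [0,0,15],"angular": [0,0,0],"hand": 150},{"slide": [0,0,15],"angular": [0,0,0],"hand": 150}]'

```text
time_s: 17.38
ee_pos: [0.6727, 0.0412, 0.0733]
tcp_rot: [1.0, 0.0, 0.001, -0.001]
wrist_force: [0.3, -0.4, 0.3]
opening: 0.0465
```

```bash
python3 -c "
from w import *
go([.6735,.0400,.0556],0)
"
```

```text
slide [ 0.7  1.3 17.7] ang [-0.14 -0.16  0.05] f [ 0.3 -0.4  0.3] op 46.5 t 17.3833 j [0.04 0.61 1.54 0.   0.98 1.61]
```

Request:
send_rows --steps '[{"slide": [0.7,1.3,5],"angular": [-0.1,-0.1,0],"hand": 150},{"slide": [0.7,1.3,10],"angular": [-0.1,-0.1,0],"hand": 150},{"slide": [0.7,1.3,15],"angular": [-0.1,-0.1,0],"hand": 150},{"slide": [0.7,1.3,17.7],"angular": [-0.1,-0.1,0],"hand": 150},{"slide": [0.7,1.3,17.7],"angular": [-0.1,-0.1,0],"hand": 150},{"slide": [0.7,1.3,17.7],"angular": [-0.1,-0.1,0],"hand": 150},{"slide": [0.7,1.3,17.7],"angular": [-0.1,-0.1,0],"hand": 150}]'

```text
time_s: 17.97
ee_pos: [0.6735, 0.04, 0.0556]
tcp_rot: [1.0, 0.0, 0.001, -0.0]
wrist_force: [0.7, -0.6, 0.3]
opening: 0.0471
```

Request:
send_rows --steps '[{"slide": [0,0,0],"angular": [0,0,0],"hand": 100},{"slide": [0,0,0],"angular": [0,0,0],"hand": 75},{"slide": [0,0,0],"angular": [0,0,0],"hand": 75},{"slide": [0,0,0],"angular": [0,0,0],"hand": 75}]'

```text
time_s: 18.3
ee_pos: [0.6735, 0.04, 0.0557]
tcp_rot: [1.0, 0.0, 0.001, -0.0]
wrist_force: [-0.5, -0.1, -0.6]
opening: 0.0604
```

Request:
send_rows --steps '[{"slide": [0,0,-15],"angular": [0,0,0],"hand": 100},{"slide": [0,0,-50],"angular": [0,0,0],"hand": 100},{"slide": [0,40,-75],"angular": [0,0,0],"hand": 100},{"slide": [-5,80,-80],"angular": [0,0,0],"hand": 112},{"slide": [-10,120,-80],"angular": [0,0,0],"hand": 112},{"slide": [-17,160,-80],"angular": [0,0,0],"hand": 112},{"slide": [-24,200,-75],"angular": [0,0,0],"hand": 112},{"slide": [-30,240,-70],"angular": [0,0,0],"hand": 112}]'

```text
time_s: 18.97
ee_pos: [0.6433, -0.2019, 0.126]
tcp_rot: [1.0, 0.001, 0.001, -0.0]
wrist_force: [0.6, 0.1, -0.6]
opening: 0.0482
```

Request:
send_rows --steps '[{"slide": [0,40,0],"angular": [0,0,0],"hand": 112},{"slide": [0,80,0],"angular": [0,0,0],"hand": 112},{"slide": [0,95,0],"angular": [0,0,0],"hand": 112},{"slide": [0,95,0],"angular": [0,0,0],"hand": 112},{"slide": [0,95,0],"angular": [0,0,0],"hand": 112},{"slide": [0,95,0],"angular": [0,0,0],"hand": 112}]'

```text
time_s: 19.47
ee_pos: [0.6433, -0.2956, 0.1258]
tcp_rot: [1.0, 0.001, 0.001, -0.001]
wrist_force: [1.0, 0.6, 0.7]
opening: 0.0479
```

```bash
python3 -c "
from w import *
c=look('w42');p=disc(c,.6435,-.308,.01)
go([*p,.03],0)
"
```

```text
seed 278 192
centre [ 0.6444 -0.3067] box c [ 0.6442 -0.3073] d 42.3 [41.5 40.6]
slide [ 0.7 11.7 95.9] ang [-0.07 -0.13  0.15] f [ 0.3 -0.3 -1. ] op 48.1 t 19.5167 j [-0.45  0.61  1.39  0.    1.14  1.12]
```

Request:
send_rows --steps '[{"slide": [0.8,8,35],"angular": [0,0,0],"hand": 112},{"slide": [0.8,12,70],"angular": [0,0,0],"hand": 112},{"slide": [0.8,12,90],"angular": [0,0,0],"hand": 112},{"slide": [0.8,12,97],"angular": [0,0,0],"hand": 112},{"slide": [0.8,12,97],"angular": [0,0,0],"hand": 112},{"slide": [0.8,12,97],"angular": [0,0,0],"hand": 112},{"slide": [0.8,12,97],"angular": [0,0,0],"hand": 112}]'

```text
time_s: 20.1
ee_pos: [0.6461, -0.3069, 0.0312]
tcp_rot: [1.0, 0.002, 0.003, 0.0]
wrist_force: [0.1, -0.5, -0.7]
opening: 0.0482
```

```bash
python3 -c "
from w import *
c=look();p=disc(c,.6443,-.307,.01)
go([.6443,-.307,.0192],0)
"
```

```text
seed 262 251
centre [ 0.6461 -0.3078] box c [ 0.6491 -0.3081] d 41.7 [31.9 39.6]
slide [-1.8 -0.1 12.1] ang [ 0.03 -0.34  0.2 ] f [-0.1  0.7  0.5] op 48.0 t 20.15 j [-0.46  0.71  1.47  0.    0.96  1.11]
```

Request:
send_rows --steps '[{"slide": [-1.6,0.3,4],"angular": [0,-0.3,0.2],"hand": 112},{"slide": [-1.6,0.3,8],"angular": [0,-0.3,0.2],"hand": 112},{"slide": [-1.6,0.3,12],"angular": [0,-0.3,0.2],"hand": 112},{"slide": [-1.6,0.3,12],"angular": [0,-0.3,0.2],"hand": 112},{"slide": [-1.6,0.3,12],"angular": [0,-0.3,0.2],"hand": 112},{"slide": [-1.6,0.3,12],"angular": [0,-0.3,0.2],"hand": 112}]'

```text
time_s: 20.65
ee_pos: [0.6444, -0.3075, 0.0192]
tcp_rot: [1.0, -0.0, 0.0, 0.0]
wrist_force: [-0.5, -0.2, 1.0]
opening: 0.0478
```

Request:
send_rows --steps '[{"slide": [0,0,0],"angular": [0,0,0],"hand": 175},{"slide": [0,0,0],"angular": [0,0,0],"hand": 175},{"slide": [0,0,0],"angular": [0,0,0],"hand": 175},{"slide": [0,0,0],"angular": [0,0,0],"hand": 175}]'

```text
time_s: 20.98
ee_pos: [0.6447, -0.3077, 0.0198]
tcp_rot: [1.0, -0.0, 0.001, 0.001]
wrist_force: [-0.9, 0.9, 3.5]
opening: 0.0387
```

Request:
send_rows --steps '[{"slide": [0,0,-15],"angular": [0,0,0],"hand": 175},{"slide": [0,0,-50],"angular": [0,0,0],"hand": 175},{"slide": [2,-35,-85],"angular": [0,0,0],"hand": 175},{"slide": [6,-75,-95],"angular": [0,0,0],"hand": 175},{"slide": [10,-115,-95],"angular": [0,0,0],"hand": 175},{"slide": [14,-155,-95],"angular": [0,0,0],"hand": 175},{"slide": [18,-195,-95],"angular": [0,0,0],"hand": 175},{"slide": [22,-235,-95],"angular": [0,0,0],"hand": 175}]'

```text
time_s: 21.65
ee_pos: [0.6663, -0.0713, 0.1146]
tcp_rot: [1.0, -0.0, 0.001, 0.001]
wrist_force: [0.4, 0.4, 0.5]
opening: 0.0387
```

Request:
send_rows --steps '[{"slide": [2,-38,0],"angular": [0,0,0],"hand": 175},{"slide": [5,-76,0],"angular": [0,0,0],"hand": 175},{"slide": [6,-104,5],"angular": [0,0,0],"hand": 175},{"slide": [6,-110,20],"angular": [0,0,0],"hand": 175},{"slide": [6,-110,30],"angular": [0,0,0],"hand": 175},{"slide": [6,-110,30],"angular": [0,0,0],"hand": 175},{"slide": [6,-110,30],"angular": [0,0,0],"hand": 175}]'

```text
time_s: 22.23
ee_pos: [0.6717, 0.0377, 0.0834]
tcp_rot: [1.0, -0.001, -0.001, 0.001]
wrist_force: [0.9, -0.4, 0.2]
opening: 0.0382
```

```bash
python3 -c "
from w import *
go([.6733,.0400,.0663],0)
"
```

```text
slide [ 1.6 -2.3 17.1] ang [ 0.09  0.06 -0.08] f [ 0.9 -0.4  0.2] op 38.2 t 22.2333 j [ 0.04  0.6   1.53 -0.    1.01  1.61]
```

Request:
send_rows --steps '[{"slide": [1.6,-2.3,5],"angular": [0,0,0],"hand": 175},{"slide": [1.6,-2.3,10],"angular": [0,0,0],"hand": 175},{"slide": [1.6,-2.3,15],"angular": [0,0,0],"hand": 175},{"slide": [1.6,-2.3,17],"angular": [0,0,0],"hand": 175},{"slide": [1.6,-2.3,17],"angular": [0,0,0],"hand": 175},{"slide": [1.6,-2.3,17],"angular": [0,0,0],"hand": 175},{"slide": [1.6,-2.3,17],"angular": [0,0,0],"hand": 175}]'

```text
time_s: 22.82
ee_pos: [0.6734, 0.0399, 0.0664]
tcp_rot: [1.0, -0.001, -0.0, 0.001]
wrist_force: [0.4, 0.0, -0.0]
opening: 0.0386
```

Request:
send_rows --steps '[{"slide": [0,0,0],"angular": [0,0,0],"hand": 125},{"slide": [0,0,0],"angular": [0,0,0],"hand": 100},{"slide": [0,0,0],"angular": [0,0,0],"hand": 100},{"slide": [0,0,0],"angular": [0,0,0],"hand": 100}]'

```text
time_s: 23.15
ee_pos: [0.6734, 0.0399, 0.0665]
tcp_rot: [1.0, -0.001, -0.0, 0.001]
wrist_force: [-0.2, 0.1, 0.3]
opening: 0.0517
```

Request:
send_rows --steps '[{"slide": [0,0,-15],"angular": [0,0,0],"hand": 110},{"slide": [0,0,-45],"angular": [0,0,0],"hand": 110},{"slide": [-20,20,-65],"angular": [0,0,0],"hand": 110},{"slide": [-50,50,-65],"angular": [0,0,0],"hand": 135},{"slide": [-80,80,-65],"angular": [0,0,0],"hand": 135},{"slide": [-110,110,-60],"angular": [0,0,0],"hand": 135},{"slide": [-140,145,-55],"angular": [0,0,0],"hand": 135},{"slide": [-143,180,-50],"angular": [0,0,0],"hand": 135}]'

```text
time_s: 23.82
ee_pos: [0.5257, -0.1392, 0.117]
tcp_rot: [1.0, 0.0, -0.002, 0.0]
wrist_force: [-0.9, 0.6, 0.1]
opening: 0.04
```

Request:
send_rows --steps '[{"slide": [0,15,0],"angular": [0,0,0],"hand": 135},{"slide": [0,15,0],"angular": [0,0,0],"hand": 135},{"slide": [0,15,0],"angular": [0,0,0],"hand": 135},{"slide": [0,15,0],"angular": [0,0,0],"hand": 135}]'

```text
time_s: 24.15
ee_pos: [0.5261, -0.1536, 0.1172]
tcp_rot: [1.0, 0.0, -0.002, -0.0]
wrist_force: [-0.0, 0.3, 0.5]
opening: 0.0403
```

```bash
python3 -c "
from w import *
c=look('w34');p=disc(c,.5297,-.157,.01)
go([*p,.03],0)
"
```

```text
seed 267 190
centre [ 0.5296 -0.1566] box c [ 0.5295 -0.1572] d 33.9 [33.1 32.5]
slide [ 3.7  3.4 87.1] ang [-0.01  0.22  0.06] f [ 0.1  1.3 -0.3] op 40.1 t 24.2 j [-0.3   0.4   1.81 -0.    0.94  1.27]
```

View pics/w34.png

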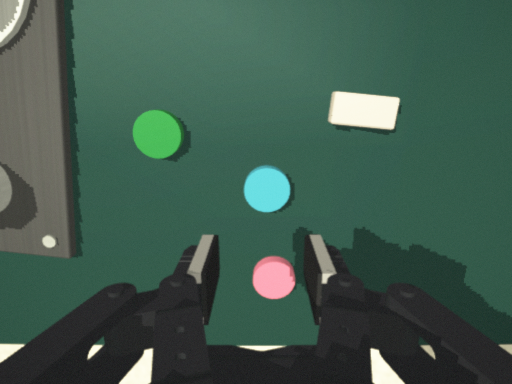

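Light blue is at (267,189), clear of green (157,133) and the pink look-alike (274,278). Descend.

Request:
send_rows --steps '[{"slide": [3.7,3.6,35],"angular": [0,0.2,0],"hand": 135},{"slide": [3.7,3.6,65],"angular": [0,0.2,0],"hand": 135},{"slide": [3.7,3.6,82],"angular": [0,0.2,0],"hand": 135},{"slide": [3.7,3.6,88],"angular": [0,0.2,0],"hand": 135},{"slide": [3.7,3.6,88],"angular": [0,0.2,0],"hand": 135},{"slide": [3.7,3.6,88],"angular": [0,0.2,0],"hand": 135},{"slide": [3.7,3.6,88],"angular": [0,0.2,0],"hand": 135}]'

```text
time_s: 24.78
ee_pos: [0.5309, -0.1567, 0.0305]
tcp_rot: [1.0, 0.001, 0.001, 0.0]
wrist_force: [0.1, 0.8, 0.7]
opening: 0.04
```

```bash
python3 -c "
from w import *
c=look();p=disc(c,.5298,-.157,.01)
go([.5297,-.157,.0199],0)
"
```

```text
seed 263 250
centre [ 0.5305 -0.1572] box c [ 0.5333 -0.1581] d 33.9 [25.5 31.1]
slide [-1.1  0.2 10.7] ang [ 0.04 -0.15  0.1 ] f [-1.  -0.5  0.3] op 40.5 t 24.8333 j [-0.31  0.51  1.89  0.    0.74  1.26]
```

Request:
send_rows --steps '[{"slide": [-0.9,0.4,4],"angular": [0,-0.1,0],"hand": 135},{"slide": [-0.9,0.4,8],"angular": [0,-0.1,0],"hand": 135},{"slide": [-0.9,0.4,10.5],"angular": [0,-0.1,0],"hand": 135},{"slide": [-0.9,0.4,10.5],"angular": [0,-0.1,0],"hand": 135},{"slide": [-0.9,0.4,10.5],"angular": [0,-0.1,0],"hand": 135},{"slide": [-0.9,0.4,10.5],"angular": [0,-0.1,0],"hand": 135}]'

```text
time_s: 25.33
ee_pos: [0.5299, -0.1573, 0.0201]
tcp_rot: [1.0, 0.001, 0.0, 0.0]
wrist_force: [-0.1, -0.1, 0.9]
opening: 0.0403
```

Request:
send_rows --steps '[{"slide": [0,0,0],"angular": [0,0,0],"hand": 200},{"slide": [0,0,0],"angular": [0,0,0],"hand": 200},{"slide": [0,0,0],"angular": [0,0,0],"hand": 200},{"slide": [0,0,0],"angular": [0,0,0],"hand": 200}]'

```text
time_s: 25.67
ee_pos: [0.5301, -0.1574, 0.0206]
tcp_rot: [1.0, 0.001, 0.001, 0.0]
wrist_force: [-0.8, 0.4, 5.8]
opening: 0.0307
```

Request:
send_rows --steps '[{"slide": [0,0,-15],"angular": [0,0,0],"hand": 200},{"slide": [0,0,-50],"angular": [0,0,0],"hand": 200},{"slide": [18,-25,-80],"angular": [0,0,0],"hand": 200},{"slide": [43,-60,-95],"angular": [0,0,0],"hand": 200},{"slide": [66,-92,-95],"angular": [0,0,0],"hand": 200},{"slide": [90,-125,-95],"angular": [0,0,0],"hand": 200},{"slide": [113,-157,-95],"angular": [0,0,0],"hand": 200},{"slide": [132,-182,-95],"angular": [0,0,0],"hand": 200}]'

```text
time_s: 26.33
ee_pos: [0.6631, 0.0278, 0.1155]
tcp_rot: [1.0, 0.001, 0.001, 0.0]
wrist_force: [0.1, -1.4, -0.2]
opening: 0.0304
```

Request:
send_rows --steps '[{"slide": [10,-12,0],"angular": [0,0,0],"hand": 200},{"slide": [12,-14,8],"angular": [0,0,0],"hand": 200},{"slide": [12,-14,18],"angular": [0,0,0],"hand": 200},{"slide": [12,-14,18],"angular": [0,0,0],"hand": 200},{"slide": [12,-14,18],"angular": [0,0,0],"hand": 200}]'

```text
time_s: 26.75
ee_pos: [0.6734, 0.0405, 0.0959]
tcp_rot: [1.0, 0.001, -0.001, 0.0]
wrist_force: [0.2, -0.3, -1.0]
opening: 0.0304
```

```bash
python3 -c "
from w import *
go([.6733,.0400,.0771],0)
"
```

```text
slide [-0.1  0.5 18.8] ang [0.05 0.09 0.09] f [ 0.2 -0.3 -1. ] op 30.4 t 26.75 j [ 0.04  0.59  1.52 -0.    1.04  1.61]
```

Request:
send_rows --steps '[{"slide": [-0.1,0.5,5],"angular": [0,0,0],"hand": 200},{"slide": [-0.1,0.5,10],"angular": [0,0,0],"hand": 200},{"slide": [-0.1,0.5,15],"angular": [0,0,0],"hand": 200},{"slide": [-0.1,0.5,18.5],"angular": [0,0,0],"hand": 200},{"slide": [-0.1,0.5,18.5],"angular": [0,0,0],"hand": 200},{"slide": [-0.1,0.5,18.5],"angular": [0,0,0],"hand": 200},{"slide": [-0.1,0.5,18.5],"angular": [0,0,0],"hand": 200}]'

```text
time_s: 27.33
ee_pos: [0.6733, 0.04, 0.0774]
tcp_rot: [1.0, 0.001, -0.001, 0.0]
wrist_force: [-0.3, 0.4, -0.4]
opening: 0.0304
```

Request:
send_rows --steps '[{"slide": [0,0,0],"angular": [0,0,0],"hand": 150},{"slide": [0,0,0],"angular": [0,0,0],"hand": 125},{"slide": [0,0,0],"angular": [0,0,0],"hand": 125},{"slide": [0,0,0],"angular": [0,0,0],"hand": 125}]'

```text
time_s: 27.67
ee_pos: [0.6733, 0.04, 0.0774]
tcp_rot: [1.0, 0.001, -0.001, 0.0]
wrist_force: [-0.2, 0.3, -0.2]
opening: 0.0438
```

Request:
send_rows --steps '[{"slide": [0,0,-15],"angular": [0,0,0],"hand": 125},{"slide": [0,0,-50],"angular": [0,0,0],"hand": 100},{"slide": [-20,0,-80],"angular": [0,0,0],"hand": 60},{"slide": [-45,0,-100],"angular": [0,0,0],"hand": 10},{"slide": [-75,0,-115],"angular": [0,0,0],"hand": 10},{"slide": [-90,0,-120],"angular": [0,0,0],"hand": 10},{"slide": [-90,0,-120],"angular": [0,0,0],"hand": 10},{"slide": [-90,0,-120],"angular": [0,0,0],"hand": 10}]'

```text
time_s: 28.33
ee_pos: [0.5835, 0.04, 0.1984]
tcp_rot: [1.0, 0.001, 0.0, 0.0]
wrist_force: [-0.0, -0.3, -0.3]
opening: 0.082
```

```bash
python3 -c "
from w import *
c=look('scr')
for z,k in((.066,'34'),): disc(c,.673,.04,z)
x,y=pix(c,[.535,.045,.04]).astype(int);print(x,y)
np.savez('scr0.npz',color=c['color'],depth=c['depth'],K=c['K'],k1=c['k1'],T=c['T'])
a=cv2.resize(c['color'][max(0,y-45):y+45,x-45:x+45],(540,540),interpolation=cv2.INTER_CUBIC);cv2.imwrite('pics/scrc.png',a);print(max(0,y-45),x-45)
im=c['color'].copy()
cv2.imwrite('pics/scr2.png',np.hstack([cv2.resize(im,(400,300)),cv2.resize(a,(400,300*400//400))[:300]]))
"
```

```text
seed 262 69
centre [0.6721 0.0408] box c [0.6722 0.0406] d 33.2 [32.8 31.9]
256 228
183 211
```

View pics/scr2.png

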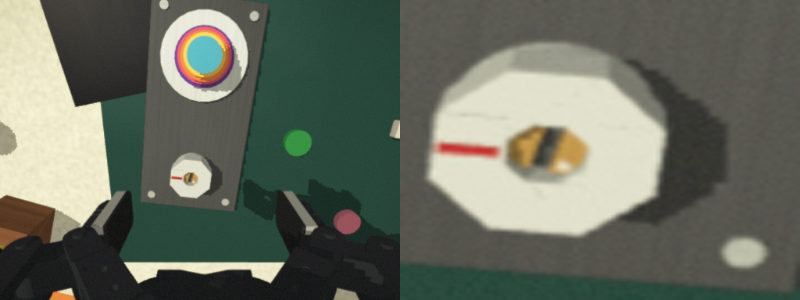

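The stack looks concentric: at full scale it is around (262,69). The boss is near (244,229), the red mark is on its +y side, and the slot is about 15° off world x. I'll take a closer look before fetching the driver.

Request:
send_rows --steps '[{"slide": [-25,0,25],"angular": [0,0,0],"hand": 10},{"slide": [-42,0,55],"angular": [0,0,0],"hand": 10},{"slide": [-42,0,75],"angular": [0,0,0],"hand": 10},{"slide": [-42,0,75],"angular": [0,0,0],"hand": 10},{"slide": [-42,0,75],"angular": [0,0,0],"hand": 10},{"slide": [-42,0,75],"angular": [0,0,0],"hand": 10}]'

```text
time_s: 28.88
ee_pos: [0.5441, 0.0399, 0.1233]
tcp_rot: [1.0, 0.001, 0.001, 0.0]
wrist_force: [1.0, -0.6, 0.2]
opening: 0.0824
```

```bash
python3 -c "
from w import *
c=look('scrn')
P=cloud(c);m=(np.abs(P[...,2]-.04)<.004)&(np.hypot(P[...,0]-.535,P[...,1]-.045)<.04)
v,u=np.nonzero(m);ct=cv2.findContours(m.astype(np.uint8),0,1)[0];ct=max(ct,key=len)[:,0]
Q=pt_z(c,ct[:,0],ct[:,1],.04)[:,:2].astype(np.float32);print('boss',cv2.minEnclosingCircle(Q),Q.min(0),Q.max(0),'topz',np.median(P[m][:,2]))
b=pix(c,[*cv2.minEnclosingCircle(Q)[0],.04]).astype(int);print(b)
np.savez('scrn0.npz',color=c['color'],depth=c['depth'],K=c['K'],k1=c['k1'],T=c['T'])
x0,y0=b[0]-40,b[1]-40;print('x0y0',x0,y0)
cv2.imwrite('pics/scrn2.png',cv2.resize(c['color'][y0:y0+80,x0:x0+80],(560,560),interpolation=cv2.INTER_CUBIC))
"
```

```text
boss ((0.5342883467674255, 0.05697927623987198), 0.026242196559906006) [0.5096888  0.03186273] [0.55973256 0.08171491] topz 0.03896031732506236
[236 219]
x0y0 196 179
```

View pics/scrn2.png

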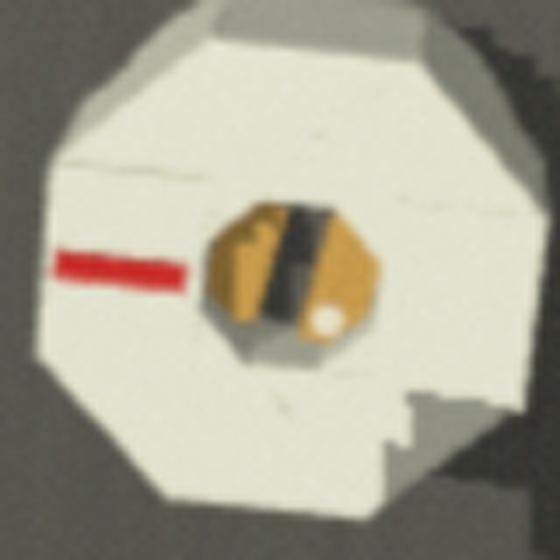

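```bash
python3 -c "
from w import *
c=load('scrn')
def W(L,z): L=np.array(L)/7-0.5+[196.5,179.5]-0.43; return pt_z(c,L[:,0],L[:,1],z)[:,:2]
bo=W([(275,202),(333,207),(380,268),(375,325),(322,366),(247,362),(203,310),(207,250)],.04)
bs=W([(212,38),(418,62),(546,212),(524,410),(368,520),(165,498),(38,355),(52,165)],.04)
print('bore',bo.mean(0),cv2.minEnclosingCircle(bo.astype(np.float32)));print('boss',bs.mean(0),cv2.minEnclosingCircle(bs.astype(np.float32)))
rm=W([(55,266),(186,276)],.04);d=rm[0]-rm[1];print('red dir',np.degrees(np.arctan2(d[1],d[0])),rm)
sl=W([(290,207),(263,320),(332,210),(300,328)],.034)
for a,b in((0,1),(2,3)): d=sl[b]-sl[a];print('slot',np.degrees(np.arctan2(d[1],d[0])))
print(sl,sl.mean(0));print('dot',W([(328,320)],.034))
m=bs.mean(0);st=np.array([.6729,.0412]);d=m-st;print('rig y dir',np.degrees(np.arctan2(d[1],d[0])),np.linalg.norm(d))
s=np.load('scrn0.npz')
S,D=load('scene'),load('side')
for n,c in(('sc',S),('si',D)):
    P=cloud(c);hsv=cv2.cvtColor(c['color'],cv2.COLOR_BGR2HSV)
    m=(np.hypot(P[...,0]-.46,P[...,1]-.28)<.08)
    h=P[m&(P[...,2]>.075)];print(n,'handle',np.median(h,0),h.min(0),h.max(0),len(h))
    t=P[m&(np.abs(P[...,2]-.062)<.004)];print('top',len(t),np.median(t,0),t.min(0),t.max(0))
"
```

```text
bore [0.5340456  0.05663112] ((0.5341935157775879, 0.05693751946091652), 0.00924745760858059)
boss [0.53404583 0.05686184] ((0.5339505076408386, 0.05672730877995491), 0.026164814829826355)
red dir 85.47335068307004 [[0.53613648 0.07960878]
 [0.53513463 0.06695425]]
slot 166.26989735197898
slot 164.92325132072156
[[0.54010938 0.0572064 ]
 [0.52809478 0.06014193]
 [0.5398048  0.05306247]
 [0.52724007 0.05644723]] [0.53381226 0.05671451]
dot [[0.52811089 0.05362454]]
rig y dir 173.56461172375907 0.13973465501372645
sc handle [0.457863   0.28600623 0.1099283 ] [0.43427584 0.27458936 0.07536345] [0.46732747 0.30393949 0.1400646 ] 155
top 142 [0.46253831 0.28224148 0.06289375] [0.40509622 0.25056366 0.05818545] [0.49114305 0.33435304 0.06577123]
si handle [0.45064778 0.28488165 0.11048346] [0.43431436 0.27529673 0.07542826] [0.46527952 0.30647307 0.13945216] 179
top 163 [0.4551689  0.28193118 0.06167076] [0.40674042 0.25015597 0.05824612] [0.4930503  0.33140293 0.06559909]
```

Screw centre is (0.5340, 0.0567). The slot's dot end points to 165.6° and the rig y axis to about 174°, so θ≈0.15 rad and locking needs roughly 81° clockwise. Now the stand.

Request:
send_rows --steps '[{"slide": [0,0,-40],"angular": [0,0,0],"hand": 10},{"slide": [-15,-30,-75],"angular": [0,0,0],"hand": 10},{"slide": [-30,-65,-105],"angular": [0,0,0],"hand": 10},{"slide": [-50,-100,-125],"angular": [0,0,0],"hand": 10},{"slide": [-65,-135,-135],"angular": [0,0,0],"hand": 10},{"slide": [-80,-170,-140],"angular": [0,0,0],"hand": 10},{"slide": [-92,-205,-140],"angular": [0,0,0],"hand": 10},{"slide": [-92,-240,-140],"angular": [0,0,0],"hand": 10}]'

```text
time_s: 29.6
ee_pos: [0.4502, 0.2818, 0.2667]
tcp_rot: [1.0, 0.001, 0.004, -0.001]
wrist_force: [0.5, 0.1, -0.5]
opening: 0.0823
```

Request:
send_rows --steps '[{"slide": [0,-7,0],"angular": [0,0,0],"hand": 10},{"slide": [0,-7,0],"angular": [0,0,0],"hand": 10},{"slide": [0,-7,0],"angular": [0,0,0],"hand": 10}]'

```text
time_s: 29.85
ee_pos: [0.4507, 0.2889, 0.2676]
tcp_rot: [1.0, 0.002, 0.004, -0.001]
wrist_force: [-0.3, 0.1, -0.3]
opening: 0.0819
```

```bash
python3 -c "
from w import *
s=r.state();print(s['ee_pos'],np.round(s['joint_positions'],2))
c=look('drv');P=cloud(c);np.savez('drv0.npz',color=c['color'],depth=c['depth'],K=c['K'],k1=c['k1'],T=c['T'])
for z,R0 in((.137,.03),(.062,.07)):
    m=(np.abs(P[...,2]-z)<.004)&(np.hypot(P[...,0]-.452,P[...,1]-.286)<R0)
    ct=max(cv2.findContours(m.astype(np.uint8),0,1)[0],key=len)[:,0];Q=pt_z(c,ct[:,0],ct[:,1],z)[:,:2].astype(np.float32)*1000
    print(z,m.sum(),cv2.minAreaRect(Q),np.median(P[m][:,2]))
"
```

```text
[0.45068656 0.28888748 0.26761306] [ 0.55  0.24  1.63 -0.    1.27  2.12]
0.137 940 ((449.3061828613281, 295.6779479980469), (25.627660751342773, 25.712955474853516), 70.85327911376953) 0.13604649264975135
0.062 3162 ((448.429443359375, 295.7224426269531), (69.86434936523438, 70.28445434570312), 72.50638580322266) 0.06129975477305458
```

View pics/drv.png

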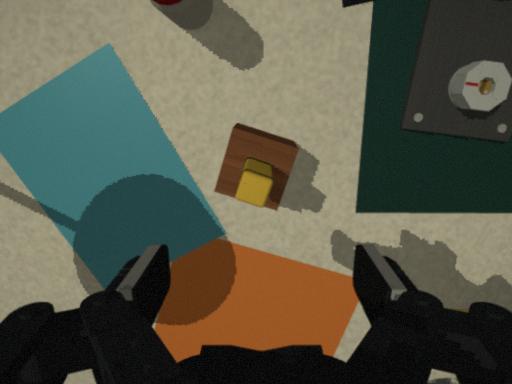

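The handle is at (255,185) in the stand, its centre is (0.449, 0.2957) and its flats are at 71.5°. I'll grip at yaw 71.5°, which suits the joint-6 range for either blade direction.

Request:
send_rows --steps '[{"slide": [0,-2,0],"angular": [0,0,-7],"hand": 10},{"slide": [-2,-7,0],"angular": [0,0,-14],"hand": 10},{"slide": [-2,-7,0],"angular": [0,0,-21],"hand": 10},{"slide": [-2,-7,0],"angular": [0,0,-28],"hand": 10},{"slide": [-2,-7,0],"angular": [0,0,-35],"hand": 10},{"slide": [-2,-7,0],"angular": [0,0,-42],"hand": 10},{"slide": [-2,-7,0],"angular": [0,0,-49],"hand": 10},{"slide": [-2,-7,0],"angular": [0,0,-56],"hand": 10}]'

```text
time_s: 30.57
ee_pos: [0.4494, 0.293, 0.2674]
tcp_rot: [0.882, 0.472, 0.004, 0.001]
wrist_force: [-0.1, -0.4, -0.5]
opening: 0.0823
```

Request:
send_rows --steps '[{"slide": [0,0,0],"angular": [0,0,-7],"hand": 10},{"slide": [0,0,15],"angular": [0,0,-15.5],"hand": 30},{"slide": [0,0,30],"angular": [0,0,-15.5],"hand": 60},{"slide": [0,0,60],"angular": [0,0,-15.5],"hand": 60},{"slide": [0,0,65],"angular": [0,0,-15.5],"hand": 60},{"slide": [0,0,65],"angular": [0,0,-15.5],"hand": 60},{"slide": [0,0,65],"angular": [0,0,-15.5],"hand": 60}]'

```text
time_s: 31.15
ee_pos: [0.4507, 0.2923, 0.2032]
tcp_rot: [0.811, 0.585, 0.004, 0.002]
wrist_force: [0.4, -0.1, -0.6]
opening: 0.0651
```

```bash
python3 -c "
from w import *
c=look();P=cloud(c)
for z,R0 in((.137,.025),(.062,.07)):
    m=(np.abs(P[...,2]-z)<.005)&(np.hypot(P[...,0]-.449,P[...,1]-.2957)<R0)
    ct=max(cv2.findContours(m.astype(np.uint8),0,1)[0],key=len)[:,0];Q=pt_z(c,ct[:,0],ct[:,1],z)[:,:2].astype(np.float32)*1000
    print(z,m.sum(),cv2.minAreaRect(Q),np.median(P[m][:,2]))
go([.449,.2957,.1],71.5)
"
```

```text
0.137 1597 ((449.11865234375, 297.4406433105469), (25.98447036743164, 25.46434211730957), 70.40994262695312) 0.1359554232874611
0.062 4743 ((448.7249450683594, 296.45709228515625), (70.33431243896484, 69.80839538574219), 72.52021789550781) 0.06116668320536928
slide [  1.6  -3.7 103.8] ang [ 0.51 -0.3   0.2 ] f [-0.1 -0.1 -0.3] op 65.2 t 31.2 j [ 0.56  0.29  1.73 -0.    1.12  0.88]
```

Request:
send_rows --steps '[{"slide": [2.3,-3.4,10],"angular": [0.5,-0.3,0],"hand": 80},{"slide": [2.3,-3.4,30],"angular": [0.5,-0.3,0],"hand": 80},{"slide": [2.3,-3.4,55],"angular": [0.5,-0.3,0],"hand": 80},{"slide": [2.3,-3.4,80],"angular": [0.5,-0.3,0],"hand": 80},{"slide": [2.3,-3.4,100],"angular": [0.5,-0.3,0],"hand": 80},{"slide": [2.3,-3.4,103.5],"angular": [0.5,-0.3,0],"hand": 80},{"slide": [2.3,-3.4,103.5],"angular": [0.5,-0.3,0],"hand": 80},{"slide": [2.3,-3.4,103.5],"angular": [0.5,-0.3,0],"hand": 80}]'

```text
time_s: 31.87
ee_pos: [0.4503, 0.2969, 0.1014]
tcp_rot: [0.811, 0.586, 0.001, 0.0]
wrist_force: [0.1, -0.0, -0.2]
opening: 0.0591
```

```bash
python3 -c "
from w import *
go([.449,.2962,.1],71.5)"
```

```text
slide [-1.1 -1.   1.4] ang [ 0.08 -0.09  0.2 ] f [ 0.1 -0.  -0.2] op 59.1 t 31.8667 j [ 0.56  0.4   1.85 -0.    0.89  0.88]
```

Request:
send_rows --steps '[{"slide": [-1,-1,1.4],"angular": [0,0,0.2],"hand": 80},{"slide": [-1,-1,1.4],"angular": [0,0,0.2],"hand": 80},{"slide": [-1,-1,1.4],"angular": [0,0,0.2],"hand": 150},{"slide": [-1,-1,1.4],"angular": [0,0,0.2],"hand": 220},{"slide": [-1,-1,1.4],"angular": [0,0,0.2],"hand": 220},{"slide": [-1,-1,1.4],"angular": [0,0,0.2],"hand": 220},{"slide": [-1,-1,1.4],"angular": [0,0,0.2],"hand": 220},{"slide": [-1,-1,1.4],"angular": [0,0,0.2],"hand": 220}]'

```text
time_s: 32.53
ee_pos: [0.4494, 0.2965, 0.1007]
tcp_rot: [0.812, 0.584, 0.002, 0.0]
wrist_force: [-1.3, -0.7, 5.1]
opening: 0.0253
```

```bash
python3 -c "
from w import *
go([.449,.2962,.1],71.5);print(r.state()['ee_pos'])"
```

```text
slide [-0.4 -0.3  0.6] ang [ 0.12 -0.14  0.  ] f [-1.3 -0.7  5.1] op 25.3 t 32.5333 j [ 0.56  0.4   1.86 -0.    0.88  0.88]
[0.44939223 0.29645024 0.10065113]
```

Gripped at TCP (0.4494, 0.2965, 0.1007), so the blade tip is 93.7 mm below the TCP. I'll lift straight up.

Request:
send_rows --steps '[{"slide": [0,0,-8],"angular": [0,0,0],"hand": 220},{"slide": [0,0,-22],"angular": [0,0,0],"hand": 220},{"slide": [0,0,-40],"angular": [0,0,0],"hand": 220},{"slide": [0,0,-60],"angular": [0,0,0],"hand": 220},{"slide": [0,0,-80],"angular": [0,0,0],"hand": 220},{"slide": [0,0,-95],"angular": [0,0,0],"hand": 220},{"slide": [0,0,-95],"angular": [0,0,0],"hand": 220},{"slide": [0,0,-95],"angular": [0,0,0],"hand": 220}]'

```text
time_s: 33.2
ee_pos: [0.4492, 0.2963, 0.196]
tcp_rot: [0.812, 0.584, 0.002, 0.0]
wrist_force: [0.5, -1.0, -2.3]
opening: 0.0252
```

```bash
python3 -c "
from w import *
s=r.state();print(s['ee_pos'],s['opening'])
o=[]
for n in('scene','side'):
    c=cam(n);u,v=pix(c,s['ee_pos']-[0,0,.08]).astype(int);o.append(cv2.resize(c['color'][v-35:v+35,u-35:u+35],(390,390),interpolation=cv2.INTER_CUBIC))
cv2.imwrite('pics/blade.png',np.hstack(o))"
```

```text
[0.4491705  0.29633971 0.1959923 ] 0.02520933520316989
```

View pics/blade.png

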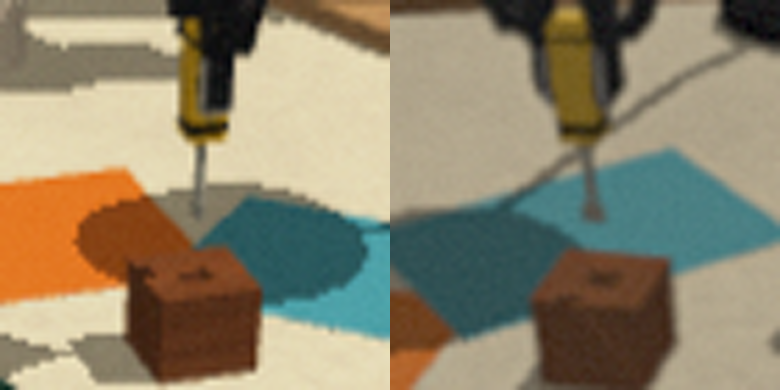

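Side view: the blade looks broad at (595,210). Scene view: it is narrow. So blade width lies along tool y (161.5°), and I need yaw ≈75.6° at the screw.

```bash
python3 -c "
from w import *
go([.534,.0567,.165],75.6)"
```

```text
slide [-199.6  157.1   29.4] ang [ 0.03 -0.03 -4.1 ] f [-0.4 -1.2 -1.1] op 25.6 t 33.3 j [ 0.56  0.3   1.74 -0.    1.1   0.88]
```

Request:
send_rows --steps '[{"slide": [-25,20,0],"angular": [0,0,0],"hand": 220},{"slide": [-55,43,0],"angular": [0,0,0],"hand": 220},{"slide": [-85,67,0],"angular": [0,0,-1],"hand": 220},{"slide": [-115,90,0],"angular": [0,0,-2],"hand": 220},{"slide": [-145,114,0],"angular": [0,0,-3],"hand": 220},{"slide": [-172,135,5],"angular": [0,0,-4],"hand": 220},{"slide": [-192,151,15],"angular": [0,0,-4],"hand": 220},{"slide": [-199.5,157,22],"angular": [0,0,-4],"hand": 220}]'

```text
time_s: 33.97
ee_pos: [0.5341, 0.0536, 0.1704]
tcp_rot: [0.792, 0.611, -0.001, -0.0]
wrist_force: [-0.6, 0.7, -0.8]
opening: 0.0255
```

Request:
send_rows --steps '[{"slide": [0,0,4],"angular": [0,0,0],"hand": 220},{"slide": [0,0,4],"angular": [0,0,0],"hand": 220},{"slide": [0,0,4],"angular": [0,0,0],"hand": 220},{"slide": [0,0,4],"angular": [0,0,0],"hand": 220}]'

```text
time_s: 34.3
ee_pos: [0.5337, 0.0549, 0.1664]
tcp_rot: [0.791, 0.612, -0.001, -0.0]
wrist_force: [-0.5, 0.4, -0.6]
opening: 0.0253
```

```bash
python3 -c "
from w import *
go([.534,.0567,.1377],75.6);s=r.state();e=np.array(s['ee_pos']);print(e)
c=look('tip');np.savez('tip0.npz',color=c['color'],depth=c['depth'],K=c['K'],k1=c['k1'],T=c['T'])
print('tip expected',pix(c,e-[0,0,.0937]),'bore exp',pix(c,[.534,.0567,.04]))
u,v=pix(c,e-[0,0,.09]).astype(int);x0,y0=u-45,v-45;print(x0,y0)
cv2.imwrite('pics/tipc.png',cv2.resize(c['color'][y0:y0+90,x0:x0+90],(600,600),interpolation=cv2.INTER_CUBIC))"
```

```text
slide [ 1.8 -0.1 28.7] ang [-0.11  0.06 -0.19] f [-0.5  0.4 -0.6] op 25.3 t 34.3 j [ 0.08  0.33  1.77 -0.    1.04  0.34]
[0.53373793 0.0549076  0.16640422]
tip expected [261.70805484 201.41188253] bore exp [261.4948619  186.18555271]
216 158
```

View pics/tipc.png

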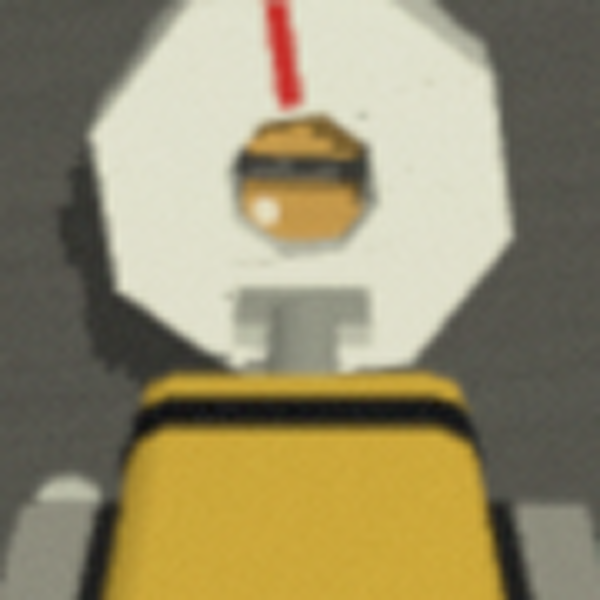

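```bash
python3 -c "
from w import *
c=load('tip')
def W(L,z): L=np.array(L)/6.667+[216,158]-.43; return pt_z(c,L[:,0],L[:,1],z)[:,:2]
d=W([(240,160),(362,172)],.034);e=d[1]-d[0];print('slot',np.degrees(np.arctan2(e[1],e[0])),d.mean(0),np.linalg.norm(e))
d=W([(243,152),(366,163)],.034);e=d[1]-d[0];print('slot up edge',np.degrees(np.arctan2(e[1],e[0])))
print('dot',W([(266,210)],.034))
e0=np.array([.53374,.05491]);d=W([(235,288),(370,288)],.1664-.0937);e=d[1]-d[0];print('blade',np.degrees(np.arctan2(e[1],e[0])),d.mean(0)-e0,np.linalg.norm(e))
b=W([(237,180),(375,185),(305,115),(300,250)],.04);print('bore',b.mean(0))
d=W([(275,0),(292,105)],.04);e=d[0]-d[1];print('red',np.degrees(np.arctan2(e[1],e[0])))
"
```

```text
slot -20.349431957132314 [0.53374569 0.05824085] 0.014911510904831598
slot up edge -19.818557301202482
dot [[0.52819095 0.05392017]]
blade -14.521530225866764 [-0.00040248  0.00059075] 0.014179720109011428
bore [0.53402504 0.0577126 ]
red 84.29984127797695
```

Tip projection matches within 0.5 mm, and the slot is at about 160–165°. I'll align to 162.5° and lower into the bore.

Request:
send_rows --steps '[{"slide": [1.5,0.3,8],"angular": [0,0,1.5],"hand": 220},{"slide": [1.8,0.4,16],"angular": [0,0,3],"hand": 220},{"slide": [1.8,0.4,20],"angular": [0,0,3],"hand": 220},{"slide": [1.8,0.4,20],"angular": [0,0,3],"hand": 220},{"slide": [1.8,0.4,20],"angular": [0,0,3],"hand": 220},{"slide": [1.8,0.4,20],"angular": [0,0,3],"hand": 220}]'

```text
time_s: 34.85
ee_pos: [0.535, 0.0569, 0.1472]
tcp_rot: [0.807, 0.591, -0.0, 0.0]
wrist_force: [-0.3, -0.2, -1.3]
opening: 0.025
```

```bash
python3 -c "
from w import *
go([.5343,.0567,.1307],72.5);s=r.state();e=np.array(s['ee_pos']);print(e)
c=look('tip2')
u,v=pix(c,e-[0,0,.0937]).astype(int);x0,y0=u-45,v-45;print(x0,y0)
cv2.imwrite('pics/tip2c.png',cv2.resize(c['color'][y0:y0+90,x0:x0+90],(600,600),interpolation=cv2.INTER_CUBIC))"
```

```text
slide [-0.3 -0.6 16.5] ang [-0.01  0.03 -0.03] f [-0.3 -0.2 -1.3] op 25.0 t 34.85 j [ 0.08  0.35  1.8  -0.    1.    0.39]
[0.53498001 0.05685472 0.14724799]
216 156
```

View pics/tip2c.png

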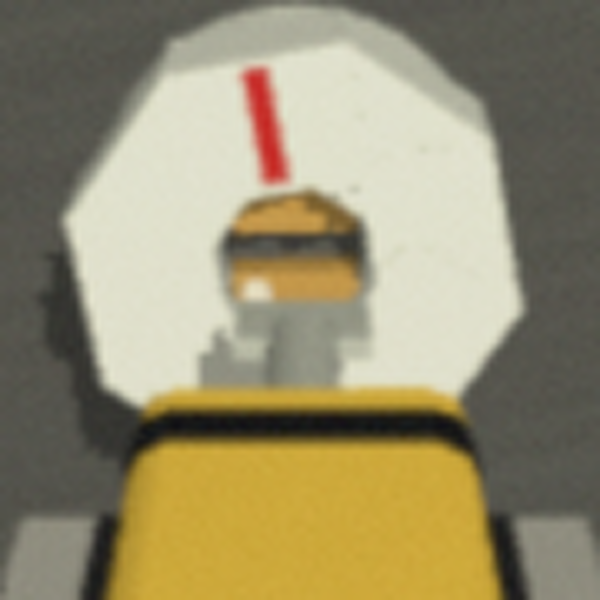

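The slot (225–362, 243) is now parallel with the blade (235–372, 300). The blade needs about 0.7 mm toward image left. I'll go down in small steps.

Request:
send_rows --steps '[{"slide": [-0.3,-0.7,4],"angular": [0,0,0],"hand": 220},{"slide": [-0.3,-0.7,8],"angular": [0,0,0],"hand": 220},{"slide": [-0.3,-0.7,12],"angular": [0,0,0],"hand": 220},{"slide": [-0.3,-0.7,15],"angular": [0,0,0],"hand": 220},{"slide": [-0.3,-0.7,17],"angular": [0,0,0],"hand": 220},{"slide": [-0.3,-0.7,17],"angular": [0,0,0],"hand": 220},{"slide": [-0.3,-0.7,17],"angular": [0,0,0],"hand": 220}]'

```text
time_s: 35.48
ee_pos: [0.5342, 0.0566, 0.1301]
tcp_rot: [0.807, 0.591, -0.0, 0.0]
wrist_force: [0.7, -1.0, -1.2]
opening: 0.0257
```

Request:
send_rows --steps '[{"slide": [0,0,1],"angular": [0,0,0],"hand": 220},{"slide": [0,0,2],"angular": [0,0,0],"hand": 220},{"slide": [0,0,3],"angular": [0,0,0],"hand": 220},{"slide": [0,0,3],"angular": [0,0,0],"hand": 220}]'

```text
time_s: 35.82
ee_pos: [0.5342, 0.0567, 0.1269]
tcp_rot: [0.807, 0.591, -0.0, -0.0]
wrist_force: [-0.1, 0.1, -1.2]
opening: 0.0251
```

Request:
send_rows --steps '[{"slide": [0,0,1],"angular": [0,0,0],"hand": 220},{"slide": [0,0,2],"angular": [0,0,0],"hand": 220},{"slide": [0,0,3],"angular": [0,0,0],"hand": 220},{"slide": [0,0,3],"angular": [0,0,0],"hand": 220}]'

```text
time_s: 36.15
ee_pos: [0.5341, 0.0567, 0.1237]
tcp_rot: [0.807, 0.591, -0.0, -0.0]
wrist_force: [0.4, 0.4, -2.2]
opening: 0.0257
```

The blade is in the slot with its tip at z≈0.030 and no force. Turning clockwise.

Request:
send_rows --steps '[{"slide": [0,0,0],"angular": [0,0,5],"hand": 220},{"slide": [0,0,0],"angular": [0,0,10],"hand": 220},{"slide": [0,0,0],"angular": [0,0,15],"hand": 220},{"slide": [0,0,0],"angular": [0,0,20],"hand": 220},{"slide": [0,0,0],"angular": [0,0,25],"hand": 220},{"slide": [0,0,0],"angular": [0,0,30],"hand": 220},{"slide": [0,0,0],"angular": [0,0,35],"hand": 220},{"slide": [0,0,0],"angular": [0,0,40],"hand": 220}]'

```text
time_s: 36.82
ee_pos: [0.5348, 0.0568, 0.1238]
tcp_rot: [0.961, 0.277, 0.0, 0.0]
wrist_force: [0.8, -0.5, -3.0]
opening: 0.0253
```

```bash
python3 -c "
from w import *
go([.5341,.0567,.1237],32.5);print(r.state()['ft_torque'])"
```

```text
slide [-0.7 -0.3  0.1] ang [ 0.04 -0.03 -0.29] f [ 0.8 -0.5 -3. ] op 25.3 t 36.8167 j [ 0.08  0.37  1.83 -0.    0.94  1.09]
[ 0.03499451 -0.3384858   0.08674744]
```

Request:
send_rows --steps '[{"slide": [-0.5,0,0],"angular": [0,0,5],"hand": 220},{"slide": [-0.5,0,0],"angular": [0,0,10],"hand": 220},{"slide": [-0.5,0,0],"angular": [0,0,15],"hand": 220},{"slide": [-0.5,0,0],"angular": [0,0,20],"hand": 220},{"slide": [-0.5,0,0],"angular": [0,0,25],"hand": 220},{"slide": [-0.5,0,0],"angular": [0,0,30],"hand": 220},{"slide": [-0.5,0,0],"angular": [0,0,35],"hand": 220},{"slide": [-0.5,0,0],"angular": [0,0,40],"hand": 220}]'

```text
time_s: 37.48
ee_pos: [0.5348, 0.0561, 0.1238]
tcp_rot: [0.998, -0.07, 0.001, 0.001]
wrist_force: [0.2, -1.4, -2.0]
opening: 0.0253
```

Request:
send_rows --steps '[{"slide": [0,0,0],"angular": [0,0,3.5],"hand": 220},{"slide": [0,0,0],"angular": [0,0,3.5],"hand": 220},{"slide": [0,0,0],"angular": [0,0,3.5],"hand": 220}]'

```text
time_s: 37.73
ee_pos: [0.5348, 0.0559, 0.1238]
tcp_rot: [0.995, -0.099, 0.001, 0.001]
wrist_force: [-0.1, -0.3, -0.9]
opening: 0.0255
```

```bash
python3 -c "
from w import *
go([.5341,.0567,.1237],-12);print(r.state()['ft_torque'],r.state()['ee_pos'])
s=r.state();e=np.array(s['ee_pos']);c=look('fin1');np.savez('fin10.npz',color=c['color'],depth=c['depth'],K=c['K'],k1=c['k1'],T=c['T'])
u,v=pix(c,[.534,.0567,.04]).astype(int);x0,y0=u-40,v-40;print(x0,y0)
cv2.imwrite('pics/fin1c.png',cv2.resize(c['color'][y0:y0+80,x0:x0+80],(560,560),interpolation=cv2.INTER_CUBIC))"
```

```text
slide [-0.9 -0.6  0.1] ang [ 0.07 -0.12  0.61] f [-0.1 -0.3 -0.9] op 25.5 t 37.7333 j [ 0.08  0.37  1.83 -0.    0.94  1.85]
[-0.15467917 -0.07822588  0.08716293] [0.53483017 0.05591464 0.12379323]
220 166
```

Request:
send_rows --steps '[{"slide": [0,0,-3],"angular": [0,0,0],"hand": 220},{"slide": [0,0,-8],"angular": [0,0,0],"hand": 220},{"slide": [0,0,-15],"angular": [0,0,0],"hand": 220},{"slide": [0,0,-25],"angular": [0,0,0],"hand": 220},{"slide": [0,0,-40],"angular": [0,0,0],"hand": 220},{"slide": [0,0,-45],"angular": [0,0,0],"hand": 220},{"slide": [0,0,-45],"angular": [0,0,0],"hand": 220},{"slide": [0,0,-45],"angular": [0,0,0],"hand": 220}]'

```text
time_s: 38.45
ee_pos: [0.5347, 0.056, 0.1692]
tcp_rot: [0.995, -0.099, 0.001, 0.001]
wrist_force: [-0.1, 0.0, -1.9]
opening: 0.0253
```

```bash
python3 -c "
from w import *
c=look('fin2');np.savez('fin20.npz',color=c['color'],depth=c['depth'],K=c['K'],k1=c['k1'],T=c['T'])
u,v=pix(c,[.534,.0567,.04]).astype(int);x0,y0=u-40,v-40;print(x0,y0)
cv2.imwrite('pics/fin2c.png',cv2.resize(c['color'][y0:y0+80,x0:x0+80],(560,560),interpolation=cv2.INTER_CUBIC))"
```

```text
221 147
```

View pics/fin2c.png

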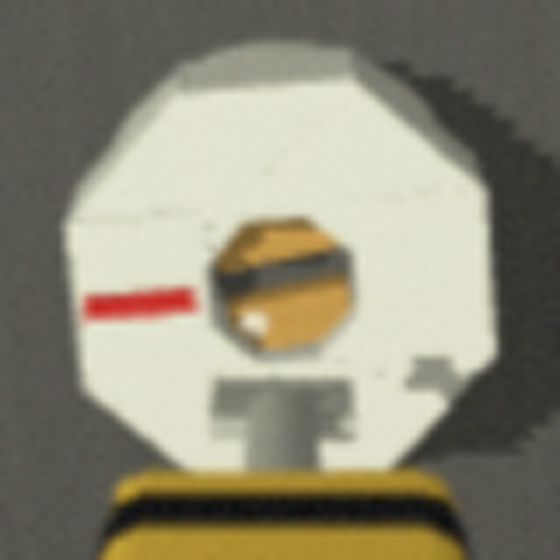

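```bash
python3 -c "
from w import *
c=load('fin2')
def A(a,b,z):
    L=np.array([a,b])/7+[221,147]-.43;d=pt_z(c,L[:,0],L[:,1],z)[:,:2];e=d[0]-d[1];return np.degrees(np.arctan2(e[1],e[0])),d.mean(0)
print('slot',A((218,272),(343,250),.034),A((225,297),(350,272),.034));print('red',A((85,307),(195,300),.04))
print('blade',A((212,382),(353,382),.169-.0937))
x=c['color'][147:227,221:301];g=cv2.cvtColor(x,cv2.COLOR_BGR2GRAY)
# dark slot pixels principal axis, within bore
v,u=np.mgrid[:80,:80];m=(g<105)&(np.hypot(u-40.3,v-39)<8.3)
L=np.argwhere(m)[:,::-1]+[221,147];P=pt_z(c,L[:,0],L[:,1],.034)[:,:2];w,V=np.linalg.eigh(np.cov(P.T));print(m.sum(),np.degrees(np.arctan2(*V[::-1,1]))%180,w)
"
```

```text
slot (np.float64(88.97747177486463), array([0.53575482, 0.05681219])) (np.float64(90.38675863227942), array([0.53278265, 0.05657212]))
red (np.float64(82.42809981255182), array([0.53557725, 0.0733461 ]))
blade (np.float64(78.63855519369308), array([0.53446681, 0.05679606]))
75 85.16500634027963 [2.48635813e-06 1.63480132e-05]
```

Slot ≈87–90°, red mark ≈84°, so about 4° more is needed. I'll align the blade with the slot (86°), re-enter, and turn to blade 74.5° to take up the play.

```bash
python3 -c "
from w import *
go([.5342,.0563,.1297],-4)"
```

```text
slide [-0.3 -0.3 38.9] ang [ 0.08 -0.08 -7.39] f [-0.4  0.6 -1.4] op 25.4 t 38.5 j [ 0.08  0.32  1.77 -0.    1.04  1.85]
```

Request:
send_rows --steps '[{"slide": [-0.3,-0.3,8],"angular": [0,0,-4],"hand": 220},{"slide": [-0.3,-0.3,17],"angular": [0,0,-7.4],"hand": 220},{"slide": [-0.3,-0.3,25],"angular": [0,0,-7.4],"hand": 220},{"slide": [-0.3,-0.3,32],"angular": [0,0,-7.4],"hand": 220},{"slide": [-0.3,-0.3,37],"angular": [0,0,-7.4],"hand": 220},{"slide": [-0.3,-0.3,39],"angular": [0,0,-7.4],"hand": 220},{"slide": [-0.3,-0.3,39],"angular": [0,0,-7.4],"hand": 220},{"slide": [-0.3,-0.3,39],"angular": [0,0,-7.4],"hand": 220}]'

```text
time_s: 39.17
ee_pos: [0.5344, 0.0563, 0.1297]
tcp_rot: [0.999, -0.035, 0.001, 0.001]
wrist_force: [-0.9, -0.0, -1.4]
opening: 0.0252
```

Request:
send_rows --steps '[{"slide": [0,0,1.5],"angular": [0,0,0],"hand": 220},{"slide": [0,0,3],"angular": [0,0,0],"hand": 220},{"slide": [0,0,4.5],"angular": [0,0,0],"hand": 220},{"slide": [0,0,6],"angular": [0,0,0],"hand": 220},{"slide": [0,0,6],"angular": [0,0,0],"hand": 220},{"slide": [0,0,6],"angular": [0,0,0],"hand": 220}]'

```text
time_s: 39.67
ee_pos: [0.5344, 0.0563, 0.1237]
tcp_rot: [0.999, -0.035, 0.001, 0.001]
wrist_force: [0.8, -0.2, -0.6]
opening: 0.0255
```

```bash
python3 -c "
from w import *
go([.5342,.0563,.1237],-15.5);print(r.state()['ee_pos'])"
```

```text
slide [-0.2  0.  -0. ] ang [ 0.08 -0.1  11.49] f [ 0.8 -0.2 -0.6] op 25.5 t 39.6667 j [ 0.08  0.37  1.83 -0.    0.94  1.73]
[0.53440664 0.05630078 0.1236515 ]
```

Request:
send_rows --steps '[{"slide": [0,0,0],"angular": [0,0,3],"hand": 220},{"slide": [0,0,0],"angular": [0,0,6],"hand": 220},{"slide": [0,0,0],"angular": [0,0,9],"hand": 220},{"slide": [0,0,0],"angular": [0,0,11.5],"hand": 220},{"slide": [0,0,0],"angular": [0,0,11.5],"hand": 220},{"slide": [0,0,0],"angular": [0,0,11.5],"hand": 220}]'

```text
time_s: 40.17
ee_pos: [0.5347, 0.0562, 0.1238]
tcp_rot: [0.991, -0.134, 0.001, 0.001]
wrist_force: [0.4, -1.2, -1.2]
opening: 0.0252
```

```bash
python3 -c "
from w import *
go([.5342,.0563,.1237],-15.5);print(r.state()['ee_pos'],r.state()['ft_torque'])"
```

```text
slide [-0.5  0.   0.1] ang [ 0.07 -0.15  0.06] f [ 0.4 -1.2 -1.2] op 25.2 t 40.1667 j [ 0.08  0.37  1.83 -0.    0.94  1.93]
[0.53465891 0.05618712 0.12375932] [-0.0887266  -0.18837265  0.05363217]
```

Request:
send_rows --steps '[{"slide": [0,0,0],"angular": [0,0,-4],"hand": 220},{"slide": [0,0,-4],"angular": [0,0,-4],"hand": 220},{"slide": [0,0,-12],"angular": [0,0,-4],"hand": 220},{"slide": [0,0,-25],"angular": [0,0,-4],"hand": 220},{"slide": [0,0,-40],"angular": [0,0,-4],"hand": 220},{"slide": [0,0,-46],"angular": [0,0,-4],"hand": 220},{"slide": [0,0,-46],"angular": [0,0,-4],"hand": 220},{"slide": [0,0,-46],"angular": [0,0,-4],"hand": 220}]'

```text
time_s: 40.83
ee_pos: [0.5345, 0.0563, 0.1701]
tcp_rot: [0.995, -0.1, 0.001, 0.001]
wrist_force: [0.2, 0.9, -1.3]
opening: 0.0252
```

```bash
python3 -c "
from w import *
c=look('fin3');np.savez('fin30.npz',color=c['color'],depth=c['depth'],K=c['K'],k1=c['k1'],T=c['T'])
u,v=pix(c,[.534,.0567,.04]).astype(int);x0,y0=u-24,v-24;print(x0,y0)
cv2.imwrite('pics/fin3c.png',cv2.resize(c['color'][y0:y0+48,x0:x0+48],(576,576),interpolation=cv2.INTER_CUBIC))"
```

```text
237 163
```

View pics/fin3c.png

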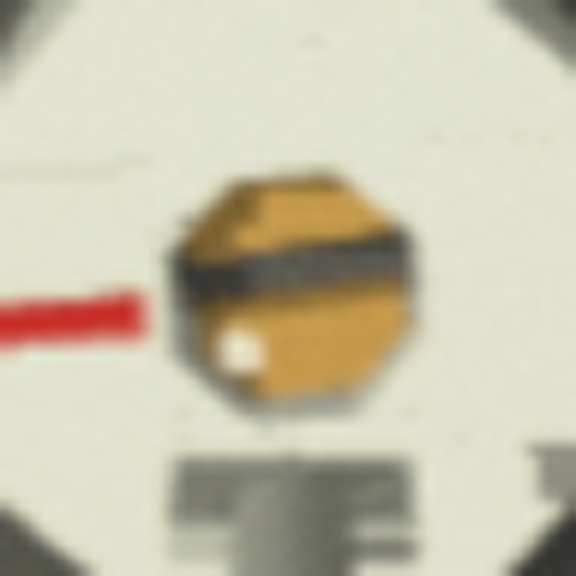

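Slot slope is about 6.9° and the red mark about 4° in this view, so roughly 2.5° short. That matches the lag of the previous pass. One more small pass, to blade 72.2°.

```bash
python3 -c "
from w import *
go([.5342,.0563,.1297],-5)
c=load('fin3')
def A(a,b,z):
    L=np.array([a,b])/12+[237,163]-.46;d=pt_z(c,L[:,0],L[:,1],z)[:,:2];e=d[0]-d[1];return np.degrees(np.arctan2(e[1],e[0]))
print(A((180,262),(405,235),.034),A((200,298),(405,273),.034),'red',A((0,300),(145,292),.04),A((0,348),(140,336),.04))"
```

```text
slide [ 0.  -0.1 39.7] ang [ 0.09 -0.09 -6.46] f [-0.1 -0.5 -1.3] op 25.4 t 40.8833 j [ 0.08  0.32  1.77 -0.    1.05  1.86]
85.64592734088433 85.78013968902825 red 81.83761165613637 83.66128676261678
```

Request:
send_rows --steps '[{"slide": [0,0,8],"angular": [0,0,-4],"hand": 220},{"slide": [0,0,17],"angular": [0,0,-6.5],"hand": 220},{"slide": [0,0,25],"angular": [0,0,-6.5],"hand": 220},{"slide": [0,0,32],"angular": [0,0,-6.5],"hand": 220},{"slide": [0,0,37],"angular": [0,0,-6.5],"hand": 220},{"slide": [0,0,40],"angular": [0,0,-6.5],"hand": 220},{"slide": [0,0,40],"angular": [0,0,-6.5],"hand": 220},{"slide": [0,0,40],"angular": [0,0,-6.5],"hand": 220}]'

```text
time_s: 41.55
ee_pos: [0.5343, 0.0562, 0.1294]
tcp_rot: [0.999, -0.043, 0.001, 0.001]
wrist_force: [-0.9, -0.8, -1.5]
opening: 0.0254
```

Request:
send_rows --steps '[{"slide": [0,0,1.5],"angular": [0,0,0],"hand": 220},{"slide": [0,0,3],"angular": [0,0,0],"hand": 220},{"slide": [0,0,4.5],"angular": [0,0,0],"hand": 220},{"slide": [0,0,6],"angular": [0,0,0],"hand": 220},{"slide": [0,0,6],"angular": [0,0,0],"hand": 220},{"slide": [0,0,6],"angular": [0,0,0],"hand": 220}]'

```text
time_s: 42.05
ee_pos: [0.5342, 0.0562, 0.1233]
tcp_rot: [0.999, -0.043, 0.001, 0.001]
wrist_force: [-0.8, 0.8, -1.8]
opening: 0.0253
```

Request:
send_rows --steps '[{"slide": [0,0,0],"angular": [0,0,3],"hand": 220},{"slide": [0,0,0],"angular": [0,0,6],"hand": 220},{"slide": [0,0,0],"angular": [0,0,9],"hand": 220},{"slide": [0,0,0],"angular": [0,0,12],"hand": 220},{"slide": [0,0,0],"angular": [0,0,12.8],"hand": 220},{"slide": [0,0,0],"angular": [0,0,12.8],"hand": 220},{"slide": [0,0,0],"angular": [0,0,12.8],"hand": 220}]'

```text
time_s: 42.63
ee_pos: [0.5346, 0.0561, 0.1235]
tcp_rot: [0.988, -0.154, 0.001, 0.001]
wrist_force: [1.2, -0.6, -0.8]
opening: 0.0258
```

```bash
python3 -c "
from w import *
go([.5342,.0563,.1237],-17.8);print(r.state()['ee_pos'],r.state()['ft_torque'])"
```

```text
slide [-0.4 -0.1 -0.2] ang [ 0.08 -0.15  0.09] f [ 1.2 -0.6 -0.8] op 25.8 t 42.6333 j [ 0.08  0.37  1.83 -0.    0.94  1.97]
[0.53459228 0.056061   0.12350054] [-0.18159303 -0.25663305  0.03471729]
```

Request:
send_rows --steps '[{"slide": [0,0,0],"angular": [0,0,-5],"hand": 220},{"slide": [0,0,-4],"angular": [0,0,-6.4],"hand": 220},{"slide": [0,0,-12],"angular": [0,0,-6.4],"hand": 220},{"slide": [0,0,-25],"angular": [0,0,-6.4],"hand": 220},{"slide": [0,0,-40],"angular": [0,0,-6.4],"hand": 220},{"slide": [0,0,-46.5],"angular": [0,0,-6.4],"hand": 220},{"slide": [0,0,-46.5],"angular": [0,0,-6.4],"hand": 220},{"slide": [0,0,-46.5],"angular": [0,0,-6.4],"hand": 220}]'

```text
time_s: 43.3
ee_pos: [0.5344, 0.0562, 0.1703]
tcp_rot: [0.995, -0.099, 0.001, 0.001]
wrist_force: [-0.3, -1.7, -1.0]
opening: 0.0255
```

```bash
python3 -c "
from w import *
c=look('fin4');np.savez('fin40.npz',color=c['color'],depth=c['depth'],K=c['K'],k1=c['k1'],T=c['T'])
for n in('fin2','fin3','fin4'):
    c=load(n);q=pix(c,[.534,.0567,.034])
    k=6;g=cv2.cvtColor(c['color'],cv2.COLOR_BGR2HSV)
    v,u=np.mgrid[:384,:512]
    m=(g[...,1]<90)&(g[...,2]<130)
    P=pt_z(c,u,v,.034)[...,:2];d=P-[.534,.0567]
    m&=(np.abs(d[...,1])<.0058)&(np.abs(d[...,0])<.0055)
    # slot centre line: weighted mean of dark x for each y
    yy=P[...,1][m];xx=P[...,0][m];s=np.polyfit(yy,xx,1);print(n,m.sum(),'slot dir',90-np.degrees(np.arctan(s[0])))
    h=g;r_=((g[...,0]<6)|(g[...,0]>174))&(g[...,1]>140);Q=pt_z(c,u,v,.04)[...,:2];r_&=np.hypot(*(Q-[.534,.0567]).transpose(2,0,1))<.03
    s=np.polyfit(Q[...,1][r_],Q[...,0][r_],1);print('  red dir',90-np.degrees(np.arctan(s[0])),Q[r_].mean(0))
go([.4494,.2965,.21],71.5)
"
```

```text
fin2 41 slot dir 90.97007403137187
  red dir 83.04401624265485 [0.53564561 0.07388622]
fin3 42 slot dir 88.32669684890796
  red dir 83.59025899092981 [0.5356011  0.07320748]
fin4 43 slot dir 83.33022876288699
  red dir 82.547817324904 [0.5356662  0.07344602]
slide [-130.1 -219.   -40.9] ang [  0.15  -0.   -82.83] f [-0.1  0.6 -0.9] op 25.1 t 43.35 j [ 0.08  0.32  1.77 -0.    1.05  1.85]
```

Slot now measures 83.3° against the red mark's 83–84°, so it is locked. Returning the screwdriver.

Request:
send_rows --steps '[{"slide": [0,0,-25],"angular": [0,0,-6],"hand": 220},{"slide": [-8,-14,-41],"angular": [0,0,-13],"hand": 220},{"slide": [-25,-42,-41],"angular": [0,0,-20],"hand": 220},{"slide": [-42,-71,-41],"angular": [0,0,-27],"hand": 220},{"slide": [-60,-101,-41],"angular": [0,0,-34],"hand": 220},{"slide": [-77,-130,-41],"angular": [0,0,-41],"hand": 220},{"slide": [-95,-160,-41],"angular": [0,0,-48],"hand": 220},{"slide": [-112,-189,-41],"angular": [0,0,-55],"hand": 220}]'

```text
time_s: 44.02
ee_pos: [0.4599, 0.2648, 0.2092]
tcp_rot: [0.927, 0.375, -0.001, 0.001]
wrist_force: [0.3, 0.6, -1.0]
opening: 0.0255
```

```bash
python3 -c "
from w import *
go([.4493,.2964,.195],71.5)"
```

```text
slide [ 14.4 -30.1  14.1] ang [  0.06   0.17 -27.51] f [ 0.3  0.6 -1. ] op 25.5 t 44.0167 j [ 0.5   0.28  1.73 -0.    1.14  1.31]
```

Request:
send_rows --steps '[{"slide": [7,-15,4],"angular": [0,0,-6],"hand": 220},{"slide": [14.4,-30,8],"angular": [0,0,-13],"hand": 220},{"slide": [14.4,-30,14],"angular": [0,0,-20],"hand": 220},{"slide": [14.4,-30,14],"angular": [0,0,-27.5],"hand": 220},{"slide": [14.4,-30,14],"angular": [0,0,-27.5],"hand": 220},{"slide": [14.4,-30,14],"angular": [0,0,-27.5],"hand": 220},{"slide": [14.4,-30,14],"angular": [0,0,-27.5],"hand": 220}]'

```text
time_s: 44.6
ee_pos: [0.4493, 0.2961, 0.1947]
tcp_rot: [0.812, 0.583, -0.002, 0.001]
wrist_force: [-0.0, 0.2, -1.5]
opening: 0.0254
```

```bash
python3 -c "
from w import *
go([.4492,.2964,.165],71.5)"
```

```text
slide [ 0.4 -0.2 29.7] ang [-0.01  0.21 -0.18] f [-0.   0.2 -1.5] op 25.4 t 44.6 j [ 0.56  0.3   1.73 -0.    1.11  0.89]
```

Request:
send_rows --steps '[{"slide": [0.4,-0.2,8],"angular": [0,0.2,0],"hand": 220},{"slide": [0.4,-0.2,16],"angular": [0,0.2,0],"hand": 220},{"slide": [0.4,-0.2,24],"angular": [0,0.2,0],"hand": 220},{"slide": [0.4,-0.2,32],"angular": [0,0.2,0],"hand": 220},{"slide": [0.4,-0.2,40],"angular": [0,0.2,0],"hand": 220},{"slide": [0.4,-0.2,48],"angular": [0,0.2,0],"hand": 220},{"slide": [0.4,-0.2,50],"angular": [0,0.2,0],"hand": 220},{"slide": [0.4,-0.2,50],"angular": [0,0.2,0],"hand": 220}]'

```text
time_s: 45.27
ee_pos: [0.4488, 0.2961, 0.1437]
tcp_rot: [0.813, 0.583, -0.001, -0.0]
wrist_force: [-0.2, 0.8, -1.7]
opening: 0.0252
```

Request:
send_rows --steps '[{"slide": [0,0,8],"angular": [0,0,0],"hand": 220},{"slide": [0,0,16],"angular": [0,0,0],"hand": 220},{"slide": [0,0,24],"angular": [0,0,0],"hand": 220},{"slide": [0,0,32],"angular": [0,0,0],"hand": 220},{"slide": [0,0,38],"angular": [0,0,0],"hand": 220},{"slide": [0,0,40],"angular": [0,0,0],"hand": 220},{"slide": [0,0,40],"angular": [0,0,0],"hand": 220},{"slide": [0,0,40],"angular": [0,0,0],"hand": 220}]'

```text
time_s: 45.93
ee_pos: [0.4489, 0.2962, 0.1037]
tcp_rot: [0.813, 0.583, -0.001, -0.0]
wrist_force: [-0.1, 1.1, -1.2]
opening: 0.0257
```

No side load in the hole, with 3 mm left to the seat. Seat it, release and retreat straight up.

Request:
send_rows --steps '[{"slide": [0,0,1.5],"angular": [0,0,0],"hand": 220},{"slide": [0,0,2.7],"angular": [0,0,0],"hand": 220},{"slide": [0,0,2.7],"angular": [0,0,0],"hand": 220},{"slide": [0,0,2.7],"angular": [0,0,0],"hand": 170},{"slide": [0,0,2.7],"angular": [0,0,0],"hand": 100},{"slide": [0,0,2.7],"angular": [0,0,0],"hand": 60},{"slide": [0,0,2.7],"angular": [0,0,0],"hand": 60}]'

```text
time_s: 46.52
ee_pos: [0.449, 0.2962, 0.1012]
tcp_rot: [0.813, 0.583, -0.001, -0.0]
wrist_force: [0.1, 0.7, 0.3]
opening: 0.0641
```

Request:
send_rows --steps '[{"slide": [0,0,-10],"angular": [0,0,0],"hand": 60},{"slide": [0,0,-35],"angular": [0,0,0],"hand": 60},{"slide": [0,0,-70],"angular": [0,0,0],"hand": 60},{"slide": [0,0,-105],"angular": [0,0,0],"hand": 30},{"slide": [0,0,-140],"angular": [0,0,0],"hand": 30},{"slide": [-20,0,-160],"angular": [0,0,0],"hand": 30},{"slide": [-20,0,-160],"angular": [0,0,0],"hand": 30},{"slide": [-20,0,-160],"angular": [0,0,0],"hand": 30}]'

```text
time_s: 47.18
ee_pos: [0.443, 0.2773, 0.2632]
tcp_rot: [0.813, 0.583, 0.001, 0.0]
wrist_force: [-1.0, 0.4, -0.5]
opening: 0.0755
```

```bash
python3 -c "
from w import *
print(r.state()['ee_pos'],r.state()['opening'])
c=look('end_w');P=cloud(c)
for z,R0 in((.137,.03),):
    m=(np.abs(P[...,2]-z)<.006)&(np.hypot(P[...,0]-.449,P[...,1]-.296)<R0)
    ct=max(cv2.findContours(m.astype(np.uint8),0,1)[0],key=len)[:,0];Q=pt_z(c,ct[:,0],ct[:,1],z)[:,:2].astype(np.float32)*1000
    print(z,m.sum(),cv2.minAreaRect(Q),np.median(P[m][:,2]))
a=cam('side');P=cloud(a);u,v=pix(a,[.66,.04,.04]).astype(int)
f=np.load('fin40.npz')['color'][163:211,237:285]
A=cv2.resize(a['color'][v-60:v+50,u-110:u+40],(525,385),interpolation=cv2.INTER_CUBIC);F=cv2.resize(f,(270,270),interpolation=cv2.INTER_CUBIC)
o=np.zeros((385,795,3),np.uint8);o[:,:525]=A;o[:270,525:]=F;cv2.imwrite('pics/end.png',o)
for z,n in((.026,66),(.036,58),(.046,50),(.056,42),(.066,34)):
    rad=n/2000-.003
    d=np.abs(np.hypot(P[...,0]-.673,P[...,1]-.04)-rad)<.002;d&=np.abs(P[...,2]-.045)<.03;print(n,np.median(P[d][:,2]).round(4))
"
```

```text
[0.44301872 0.27726157 0.26315315] 0.07546274730630319
0.137 1057 ((449.1578674316406, 296.259521484375), (25.380512237548828, 25.127216339111328), 71.28416442871094) 0.13598170459406678
66 0.0292
58 0.0389
50 0.0484
42 0.0603
34 0.0652
```

View pics/end.png

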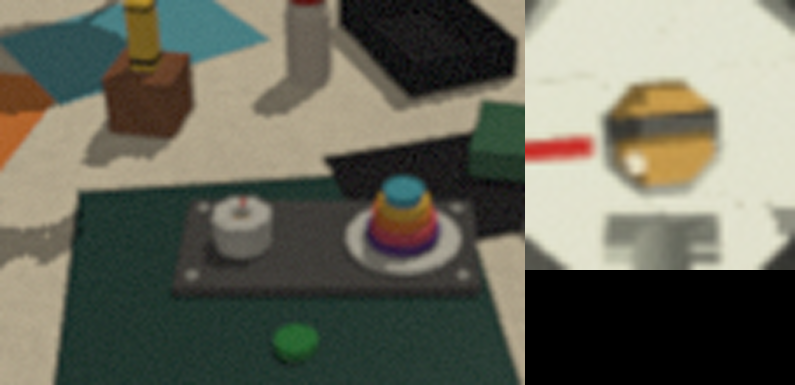

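The stack is stepped and level, the driver is upright in its stand, and the slot is parallel with the red mark (dot at (635,163) on the mark side). Handing in.

```bash
python3 -c "
from station import r
print(r.close_job())"
```

```text
the job is handed in; nothing more can be done
None
```

All five discs are stacked on the stage, the lock screw is turned to the red mark, the screwdriver is back in its stand, and the job is handed in at about 47 s of the 210 s allowed.

**Stack:** The discs are stacked 66, 58, 50, 42, 34 from the bottom. The wrist camera put disc66, disc58 and disc34 within about 1–2.6 mm of the stage centre. That spread is about as large as the camera's own error. Disc50 and disc42 were checked only by eye in the final picture. The first grip on disc58 closed over its top, pressing it with 21 N. It barely moved and the second try held.

**Screw:** The blade entered the slot without force, and it took three clockwise passes because the blade has about 11° of play in the slot. My last fit gave the slot at 83.3° against 82.5–84.5° for the red mark. Reading the enlarged picture by eye suggests it may still be 1–2° short.

**Screwdriver:** It is upright in its stand, with the handle top at 0.136 m and its position within 1 mm of where it started.

**Other things:** I saw no contact with the look-alikes or the other objects, but I did not measure their positions again at the end. The highest wrist force I read was 21 N.

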